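Load the test jig, set the range dial and switch on

TASK

Start a test run: with the isolator still off, press the jig's release button so that the hood springs open, lay every module from the blue tray flat and upright in a bay of its own, and push the hood down until it latches. Turn the dial until its mark points at the black index tab on the ring around it, and only once the hood is latched and the dial set, turn the isolator handle fully round to on. Some modules may be missing; leave the meter, the tape roll and the jar where they are.

Things in the scene. Friction and masses are not known exactly. Their poses are not given: they have to be found in the camera images.
- jig: White test jig, fixed. A base 240 x 250 x 50 mm (its own x = -115 to +125 mm); origin under it on the table, x axis to its back (away from the robot at yaw 0), y to its left. On its deck, 50 mm up, four bays side by side, each 50 mm (y) by 90 mm (x), centred at x = +30 mm, y = -81, -27, +27, +81 mm, between thin ribs 10 mm high. A module goes in a bay with its long side along x.
- lid_hinge (a point): Hinge line of the jig's clear hood: at jig x = +110 mm, z = 50 mm, along the jig's y. The point turns with the hood.
- lid_edge (a point): Middle of the hood's top front edge (turns with the hood). The hood is a clear box open below, 145 mm long (from the hinge towards the front), 236 mm wide, 66 mm high. Measured from the hinge when shut this edge lies 145 mm to the front and 66 mm up.
- lid (a joint): Hood angle (rad): 0 shut and latched, 1.5 wide open (stop), front edge up and back. A hinge spring (about 0.45 N m shut, 0.15 N m open) throws it open once unlatched. To shut it, push its top face (which faces backwards when open) near the front edge, over and down in an arc about the hinge; at the bottom a push of about 6 to 12 N near the front edge snaps the catch at the middle of the front in. Latched, it reads under 0.03.
- release_top (a point): Top centre of the round release button (30 mm diameter, rises 18 mm above the jig's deck, at jig x = -85 mm, y = 0). Pressing it straight down (6 mm travel, about 4 N fully down) unlatches the hood. The hood's front face is 50 mm behind it.
- release (a joint): Travel of the release button (m): 0 up, 0.006 fully down. It springs back.
- dialbox: White box 90 x 90 x 60 mm, fixed, with the dial on top; origin under its centre. The dial's axis is vertical through this origin.
- dial_mark (a point): The dial's mark: outer end of the black line on the aluminium dial plate, 36 mm from the dial axis, 70 mm above the table; the point's x axis points outwards from the axis. The dial (72 mm disc, 10 mm thick) carries a black grip bar, 52 mm long along the line, 14 mm wide, from 70 to 100 mm above the table, reaching from 22 mm on the mark's side of the axis to 30 mm on the other.
- dial (a joint): Dial angle (rad), counter-clockwise from above, range -2.6 to 2.6; 0 = mark along the dial box's x. Stiff, stays where left (0.06 N m). It starts clockwise of the index tab.
- index_mark (a point): Inner face of the black index tab (10 mm wide, 7 mm long, 12 mm high) on the dark ring around the dial, 38 mm from the dial axis, 70 mm above the table. The ring is fixed, differently turned in each start.
- isolator: Grey isolator box 90 x 90 x 60 mm, fixed, with a rotary handle on top; origin under its centre, which is also the handle's axis. White ticks on top at its +x side (off) and +y side (on).
- handle_tip (a point): End of the isolator's black handle bar, 50 mm from its axis, 102 mm above the table. The bar is 75 mm long (from 25 mm behind the axis to this end), 14 mm wide, from 70 to 102 mm above the table.
- handle (a joint): Isolator handle (rad): 0 off (pointing along the box's x), 1.571 on (pointing along the box's y, counter-clockwise from above), stops at both ends. Stiff, stays where left (0.12 N m).
- tray: Shallow blue tray 250 x 210 x 25 mm, walls 4 mm, floor 4 mm, too heavy to shift easily; origin under its centre. The modules start in it.
- module0: Black module 80 x 40 x 24 mm (x, y, z), 0.22 kg, with an aluminium grip fin along its middle, 60 mm long (x), 14 mm wide (y), from 24 to 51 mm above its underside; origin at the centre of the underside. All modules are alike, either end may be in front. May be absent.
- module1: Black module 80 x 40 x 24 mm (x, y, z), 0.22 kg, with an aluminium grip fin along its middle, 60 mm long (x), 14 mm wide (y), from 24 to 51 mm above its underside; origin at the centre of the underside. All modules are alike, either end may be in front. May be absent.
- module2: Black module 80 x 40 x 24 mm (x, y, z), 0.22 kg, with an aluminium grip fin along its middle, 60 mm long (x), 14 mm wide (y), from 24 to 51 mm above its underside; origin at the centre of the underside. All modules are alike, either end may be in front. May be absent.
- module3: Black module 80 x 40 x 24 mm (x, y, z), 0.22 kg, with an aluminium grip fin along its middle, 60 mm long (x), 14 mm wide (y), from 24 to 51 mm above its underside; origin at the centre of the underside. All modules are alike, either end may be in front. May be absent.
- meter: Bystander: grey handheld meter 150 x 75 x 36 mm, lying behind the jig; origin under its centre.
- tape: Bystander: yellow tape roll lying flat, 90 mm across, 24 mm high; origin under its centre.
- jar: Bystander: jar with white cap, 60 mm across, 85 mm high; origin under its centre.

How it is judged (in metres and radians):
On the way, in this order (a step that is already met when the one before it is completed fails the run):
1. the hood has sprung open, isolator off (value of joint lid above 1.3 rad and value of joint handle below 0.3 rad), for 0.2 s.
2. every module present lies flat in a bay, the hood still open (x of module0 in the frame of jig between 0.018 and 0.042 m and y of module0 in the frame of jig between -0.095 and 0.095 m and z of each of module0, module1, module2, module3 in the frame of jig below 0.055 m and angle between each of module0, module1, module2, module3's own z axis and vertical below 0.1 rad and x of module1 in the frame of jig between 0.018 and 0.042 m and y of module1 in the frame of jig between -0.095 and 0.095 m and x of module2 in the frame of jig between 0.018 and 0.042 m and y of module2 in the frame of jig between -0.095 and 0.095 m and x of module3 in the frame of jig between 0.018 and 0.042 m and y of module3 in the frame of jig between -0.095 and 0.095 m and value of joint lid above 1 rad), for 0.2 s.
3. the hood is shut and latched, the dial mark is at the index tab, the isolator still off (value of joint lid below 0.04 rad and horizontal distance between dial_mark and index_mark below 0.0048 m and value of joint handle below 0.3 rad), for 0.2 s.
4. the isolator is on (value of joint handle above 1.45 rad), for 0.2 s.
At the end, for the whole second after the job is handed in: Every module present lies flat in a bay (underside under 5 mm off the deck, within 12 mm of centre along x, tilt under 0.1 rad); hood latched (under 0.04 rad); dial mark within 4.8 mm of the index mark (about 6.5 degrees); handle on (over 1.45 rad) (x of module0 in the frame of jig between 0.018 and 0.042 m and y of module0 in the frame of jig between -0.095 and 0.095 m and z of each of module0, module1, module2, module3 in the frame of jig below 0.055 m and angle between each of module0, module1, module2, module3's own z axis and vertical below 0.1 rad and x of module1 in the frame of jig between 0.018 and 0.042 m and y of module1 in the frame of jig between -0.095 and 0.095 m and x of module2 in the frame of jig between 0.018 and 0.042 m and y of module2 in the frame of jig between -0.095 and 0.095 m and x of module3 in the frame of jig between 0.018 and 0.042 m and y of module3 in the frame of jig between -0.095 and 0.095 m and value of joint lid below 0.04 rad and horizontal distance between dial_mark and index_mark below 0.0048 m and value of joint handle above 1.45 rad); the robot touches nothing.
It fails at once if the isolator is turned on while the hood is open (value of joint handle above 0.5 rad and value of joint lid above 0.2 rad).
It fails at once if the handheld meter is moved more than 40 mm (distance of meter from where it was at the start of the episode above 0.04 m).
It fails at once if the tape roll is moved more than 40 mm (distance of tape from where it was at the start of the episode above 0.04 m).
It fails at once if the jar is moved more than 40 mm (distance of jar from where it was at the start of the episode above 0.04 m).
Of module0, module1, module2, module3 only 2 to 4 are there at a start; the rules pass over those that are not, and their reading is None.
At some moment in a run one of module0, module1, module2, module3 may be knocked a few centimetres aside while the robot is not near it.
Once in a run the grip may slacken for a moment while it holds something.
It also fails if it takes over 210 s, if anything falls off the work surface, if the arm or the gripper's body presses on something with over 40 N, if the wrist force passes 120 N, or if a joint passes its speed limit or range.

ROBOT

A 6-joint arm with a two-finger parallel gripper is mounted at the origin on the work surface. World frame = base frame: x ahead of the robot, y to its left, z up, the work surface at z = 0. Lengths are in m, angles in degrees, forces in N, time in s.
With the tool pointing down it reaches from about 0.3 to 0.75 m from the base axis. Payload 8.5 kg.
Tool frame: the origin (TCP) lies on the centre line of the jaws, within the pads' length; the fingertips stand 14 mm ahead of it and the grasp point (between the pads) lies 5 mm behind it; z points along the fingers, x is the direction in which the jaws open and shut, and the axes are right-handed (so a half turn about z gives the same grasp; the last joint's range is limited). The gripper opens to 85 mm and grips with 20 to 120 N. Pads are 22 mm wide; open, the fingers measure 114 mm over their backs; the gripper's body (76 mm by 85 mm) begins 54 mm behind the grasp point. The pads swing forward as they close: fully open they stand 13 mm farther back than shut.
Start: joints at [57.049, 21.807, 74.336, -0, 83.858, -12.336], TCP at [0.194, 0.515, 0.245] pointing down, gripper open.
Joint ranges: [-178.18, 178.18], [-50.72, 133.34], [12.68, 142.11], [-81.47, 261.47], [9.98, 163.14], [-165.26, 165.26]. Speed limits (degrees/s): [136.94, 136.94, 180, 180, 180, 180].

INTERFACE

Orientations are given as a 3x3 rotation matrix whose columns are the frame's x, y, z axes.
In Python, from rig import * gives the robot as it stands.
- The arm moves only by the shell command python3 -m crank 'ROWS' [FORCE]. ROWS is JSON, one flat list of numbers, 7 for each row, row after row: the turn, a rotation vector about the world's x, y, z in rad, then the shift along the world's x, y, z in m, then the opening in per cent of the stroke, from 0 (shut) to 100 (fully open). A call has 1 to 20 rows; each row shifts and turns the commanded pose from where the row before left it; what a row does not reach is not made up. A row lasts 1/10 s, in which the tool goes at most 50 mm and 8.59 degrees, less where a joint would pass 70% of its speed; a pose out of reach is approached as far as the arm can. A call is refused whole if a number of a shift passes 0.05 or a number of a turn 0.15, either way. A call with a gripper value outside its range is refused whole. The fingers move at their own pace and stop on an object; FORCE is the grip in N (left out, the last holds). Time passes only in rows, so rows that do not move let the fingers close. It gives the time, the measured TCP pose, the force and the opening at its end, in the units of the state.
- observe(): the state, without advancing time (a new reading comes with each control period).
- get_image(name): name is "scene" or "top"; returns a dict with "frame" (384x512x3 uint8, red, green, blue), "fov_y" (degrees; the focal length in pixels is half the picture's height over the tangent of half this angle, whatever the lens; pixels are square), "cx", "cy" (the principal point, pixels), "world_to_cam" (4x4, takes a point from world to camera coordinates). Camera axes: x right, y up, looking along -z (the intrinsics and any distortion apply to the point x, -y, -z); pixel columns grow to the right and rows downward; lengths in m; the calibration is good to about 2 mm. A picture is of the moment at which its call begins. There is no depth.
- close_job(): hands the job in, once; it reports no verdict.
The state is a dict: "time_s": time; "q": joint angles; "qvel": joint speeds; "joint_efforts": joint torques, N m; "position": TCP position; "tool_rot": TCP orientation; "ft_force": force on the tool from outside, world axes, zero at the start; "wrist_torque": the same for the moment, N m; "grip_width": finger opening in m.
Only numpy, scipy, OpenCV 4.12 (cv2) and the standard library are available. Lean on these libraries where they do the work, as an engineer would, in place of code of your own. Each camera call takes 0.05 s, during which the arm holds its last target. There are 200 camera calls.

## Working session

There is one attempt and no reset: what is moved stays moved. The work goes in short steps, Python scripts to look and compute and a shell command to move; the robot and the scene stay as the last step left them, time stands still between calls to the robot, and variables do not carry over. Pictures are saved under pics/ and viewed, about 12 in all and at most 16, crops included, and the job is handed in when it is done.

```bash
ls; mkdir -p pics; python3 - <<'E'
from rig import *
import cv2
print(observe())
for n in("scene","top"):
    d=get_image(n); cv2.imwrite(f"pics/{n}0.png",d["frame"][...,::-1])
    print(n,{k:v for k,v in d.items() if k!="frame"})
E
```

```text
pics
{'time_s': 0.0, 'q': array([ 5.70504790e+01,  2.18423790e+01,  7.43861521e+01,  6.45275199e-04,
        8.38572585e+01, -1.23356651e+01]), 'qvel': array([-0.03439703,  0.04073195, -0.03644163, -0.06126377, -0.0411968 ,
        0.03851867]), 'joint_efforts': array([ 1.31448061e-03, -4.48469782e+01, -2.31281197e+01, -1.11453644e-04,
        4.79951181e-03, -1.53301073e-05]), 'position': array([0.19348283, 0.51455027, 0.24469051]), 'tool_rot': array([[ 3.52068542e-01,  9.35973858e-01, -8.23783030e-04],
       [ 9.35973081e-01, -3.52069350e-01, -1.25037721e-03],
       [-1.46034914e-03, -3.30820259e-04, -9.99998879e-01]]), 'ft_force': array([ 0.91678473,  0.31849249, -0.80871916]), 'wrist_torque': array([ 0.03080222, -0.03416005, -0.0186789 ]), 'grip_width': 0.08516281121189365}
scene {'fov_y': 57.34298784787159, 'cx': 256.94264193368656, 'cy': 193.48313019004388, 'world_to_cam': array([[ 4.97078063e-01,  8.67704761e-01, -1.35935050e-03,
        -3.42786931e-01],
       [-6.67334379e-01,  3.83293159e-01,  6.38553977e-01,
         3.00239893e-01],
       [ 5.54597355e-01, -3.16504032e-01,  7.69575839e-01,
        -1.39057884e+00],
       [ 0.00000000e+00,  0.00000000e+00,  0.00000000e+00,
         1.00000000e+00]])}
top {'fov_y': 43.89447007064781, 'cx': 251.52731908822224, 'cy': 198.0135553308383, 'world_to_cam': array([[-0.0272931 , -0.99959686,  0.00782318,  0.04115464],
       [ 0.97954079, -0.02518285,  0.19966387, -0.60422379],
       [-0.19938637,  0.01311257,  0.97983322, -1.20615315],
       [ 0.        ,  0.        ,  0.        ,  1.        ]])}
```

View pics/top0.png

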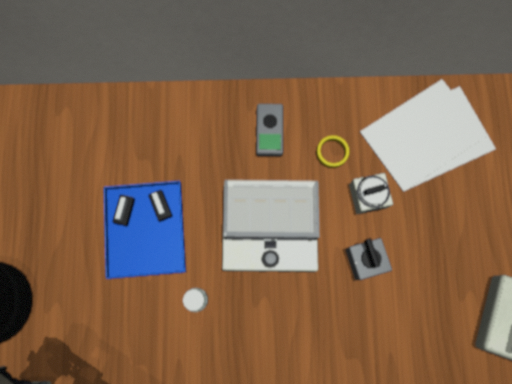

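View pics/scene0.png

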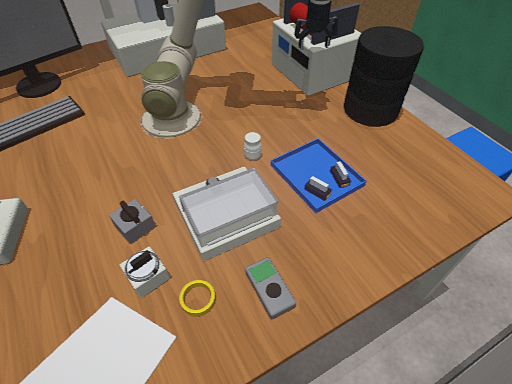

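```bash
cat > h.py <<'E'
from rig import *
import cv2, numpy as np
def cam(d):
    h=d["frame"].shape[0]; return h/2/np.tan(np.radians(d["fov_y"]/2)),d["cx"],d["cy"],d["world_to_cam"]
def ray(d,u,v,z):
    f,cx,cy,M=cam(d); r=M[:3,:3].T@np.array([(u-cx)/f,-(v-cy)/f,-1]); o=-M[:3,:3].T@M[:3,3]
    return o+r*(z-o[2])/r[2]
def proj(d,p):
    f,cx,cy,M=cam(d); c=M[:3,:3]@np.array(p)+M[:3,3]
    return np.array([cx+f*c[0]/-c[2],cy-f*c[1]/-c[2]])
def crop(d,x0,y0,w,h,s):
    return cv2.resize(d["frame"][y0:y0+h,x0:x0+w,::-1],None,fx=s,fy=s,interpolation=cv2.INTER_CUBIC)
def top(): return get_image("top")
E
python3 - <<'E'
from h import *
d=top(); s=get_image("scene")
hsv=cv2.cvtColor(d["frame"],cv2.COLOR_RGB2HSV)
def rect(mask,z,name):
    cs,_=cv2.findContours(mask.astype(np.uint8),cv2.RETR_EXTERNAL,cv2.CHAIN_APPROX_NONE)
    for c in cs:
        if cv2.contourArea(c)<60: continue
        b=cv2.boxPoints(cv2.minAreaRect(c)); P=np.array([ray(d,u,v,z)[:2] for u,v in b])
        print(name,b.mean(0).round(1),P.mean(0).round(3),"sides",np.linalg.norm(P-np.roll(P,-1,0),axis=1)[:2].round(3),"ang",[round(float(np.degrees(np.arctan2(*(P[i+1]-P[i])[::-1]))),1) for i in (0,1)])
H,S,V=[hsv[...,i].astype(int) for i in range(3)]
rect((H>105)&(H<130)&(S>150),.025,"blue")
white=(S<40)&(V>150); roi=np.zeros_like(white); roi[170:290,100:400]=1
rect(white&roi,.05,"white")
roi2=np.zeros_like(white); roi2[232:285,340:395]=1
rect((S<90)&(V>60)&roi2.astype(bool),.06,"iso")
roi3=np.zeros_like(white); roi3[170:215,345:395]=1
rect((S<90)&roi3.astype(bool),.06,"dialbox")
a=crop(d,95,170,100,115,5); b=crop(d,335,165,60,115,5)
cv2.imwrite("pics/c1.png",np.hstack([a,b]))
cv2.imwrite("pics/c2.png",np.hstack([crop(s,100,190,75,110,5),crop(s,265,135,80,110,5)]))
E
```

```text
blue [143.  229.5] [0.536 0.319] sides [0.215 0.25 ] ang [-88.3, -176.8]
white [270. 255.] [ 0.454 -0.019] sides [0.078 0.248] ang [-0.9, -91.5]
white [119.9 207.6] [0.59  0.376] sides [0.059 0.013] ang [-14.2, -107.5]
white [157.5 202.8] [0.601 0.277] sides [0.013 0.059] ang [-68.9, -158.3]
white [375.5 197.9] [ 0.599 -0.308] sides [0.07  0.034] ang [-81.0, -174.7]
white [270.5 207.5] [ 0.581 -0.025] sides [0.252 0.15 ] ang [-91.5, 176.9]
white [372.2 181.9] [ 0.643 -0.303] sides [0.078 0.028] ang [-69.5, -163.1]
white [393.5 177.5] [ 0.654 -0.362] sides [0.03  0.042] ang [-91.4, 174.9]
iso [369.7 258.2] [ 0.438 -0.278] sides [0.093 0.093] ang [-73.9, -166.6]
dialbox [370.7 192.5] [ 0.612 -0.294] sides [0.106 0.096] ang [-78.7, -172.5]
```

View pics/c1.png

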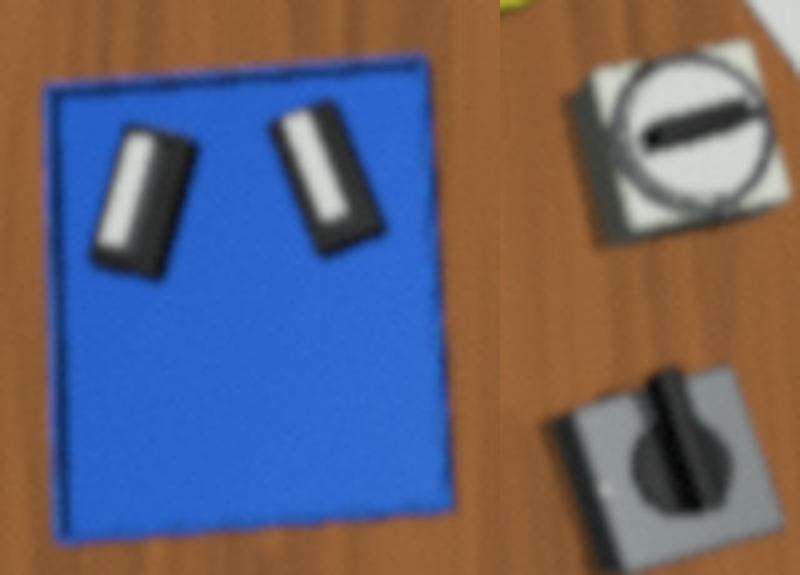

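View pics/c2.png

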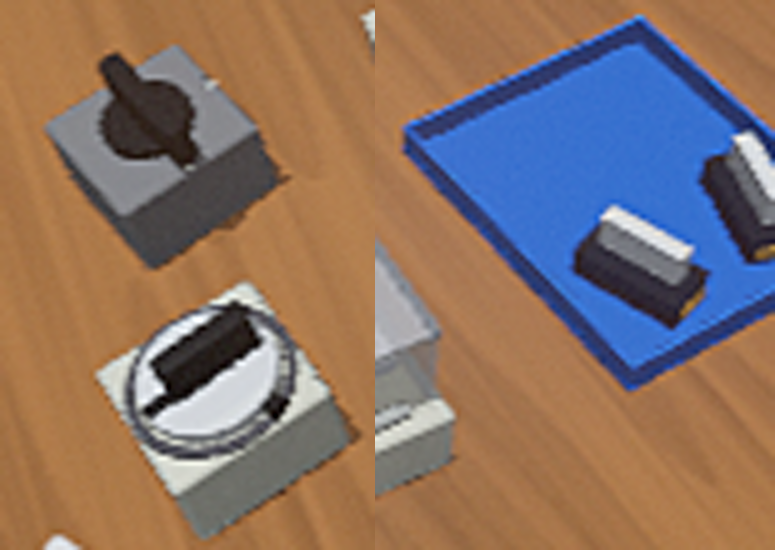

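c1/c2 show two modules (fins at tray's far side), isolator handle pointing to +x with its white tick on the left, dial mark pointing right (scene px ~(129,272)), index tab at scene px ~(156,271).

```bash
cat >> h.py <<'E'
def rects(d,mask,z,lo=15,name=""):
    cs,_=cv2.findContours(mask.astype(np.uint8),cv2.RETR_EXTERNAL,cv2.CHAIN_APPROX_NONE); out=[]
    for c in cs:
        if cv2.contourArea(c)<lo: continue
        b=cv2.boxPoints(cv2.minAreaRect(c)); P=np.array([ray(d,u,v,z)[:2] for u,v in b])
        e=[P[1]-P[0],P[2]-P[1]]; L=[np.linalg.norm(x) for x in e]; a=e[int(np.argmax(L))]
        print(name,"px",b.mean(0).round(1),"xy",P.mean(0).round(3),"size",np.round(L,3),"long-axis deg",round(float(np.degrees(np.arctan2(a[1],a[0])))%180,1)); out.append(P.mean(0))
    return out
def hsv(d): return [x.astype(int) for x in cv2.split(cv2.cvtColor(d["frame"],cv2.COLOR_RGB2HSV))]
def roi(m,x0,y0,x1,y1):
    r=np.zeros_like(m,bool); r[y0:y1,x0:x1]=m[y0:y1,x0:x1]; return r
E
python3 - <<'E'
from h import *
d=top(); s=get_image("scene"); H,S,V=hsv(d)
rects(d,roi((S<60)&(V>150),105,185,185,270),.055,name="fin top")
rects(d,roi((V<70),258,248,282,270),.068,name="button")
for u in (230,250,290,310):   # jig front edge: last white row
    col=np.where((S[:,u]<60)&(V[:,u]>120))[0]; col=col[(col>240)&(col<285)]; print(u,col.max(),ray(d,u,col.max()+.5,.05).round(3))
for v in (245,255,265):
    row=np.where((S[v]<60)&(V[v]>120))[0]; row=row[(row>200)&(row<340)]; print(v,row.min(),row.max(),ray(d,row.min()-.5,v,.05).round(3),ray(d,row.max()+.5,v,.05).round(3))
rects(d,roi(V<75,340,175,395,212),.1,name="dial dark")
rects(d,roi(V<60,350,236,395,275),.102,name="iso dark")
# isolator tip/axis from top crop, dial from both views
T=lambda x,y:(335+(x-500)/5,165+y/5)
C=lambda x,y:(100+x/5,190+y/5)
print("knob",ray(d,*T(683,478),.07),"tip",ray(d,*T(666,375),.102))
print("scene tip",ray(s,*C(115,60),.102)," tail",ray(s,*C(190,152),.102))
print("tick on",ray(d,*T(605,488),.06),ray(s,*C(211,85),.06))
print("dial top: mark",ray(d,*T(768,110),.07),"centre",ray(d,*T(694,133),.07))
print("dial scene: mark",ray(s,*C(145,410),.07),"tab inner",ray(s,*C(270,403),.07), "tab top",ray(s,*C(280,398),.082))
Hs,Ss,Vs=hsv(s)
cs,_=cv2.findContours(roi((Ss<30)&(Vs>185),125,250,162,285).astype(np.uint8),0,1)
rects(d,roi((S<50)&(V>165),352,174,394,212),.06,name="dial white")
E
```

```text
fin top px [119.9 207.6] xy [0.589 0.375] size [0.059 0.013] long-axis deg 165.8
fin top px [157.4 202.4] xy [0.601 0.276] size [0.013 0.059] long-axis deg 21.7
230 270 [0.416 0.086 0.05 ]
250 270 [0.415 0.034 0.05 ]
290 270 [ 0.412 -0.07   0.05 ]
310 271 [ 0.408 -0.122  0.05 ]
245 223 317 [0.483 0.105 0.05 ] [ 0.477 -0.145  0.05 ]
255 223 317 [0.457 0.105 0.05 ] [ 0.45  -0.144  0.05 ]
265 222 317 [0.431 0.108 0.05 ] [ 0.424 -0.142  0.05 ]
dial dark px [374.4 189.5] xy [ 0.611 -0.293] size [0.058 0.01 ] long-axis deg 104.6
dial dark px [354.5 197.1] xy [ 0.593 -0.24 ] size [0.013 0.076] long-axis deg 9.8
iso dark px [351.8 263.9] xy [ 0.422 -0.221] size [0.009 0.054] long-axis deg 13.0
iso dark px [370.5 253. ] xy [ 0.448 -0.27 ] size [0.043 0.065] long-axis deg 175.4
knob [ 0.43083971 -0.27940619  0.07      ] tip [ 0.48075175 -0.26647416  0.102     ]
scene tip [ 0.42188504 -0.2813143   0.102     ]  tail [ 0.5047068  -0.26424009  0.102     ]
tick on [ 0.42741296 -0.24108739  0.06      ] [ 0.42948401 -0.23902786  0.06      ]
dial top: mark [ 0.62372358 -0.3397683   0.07      ] centre [ 0.612242 -0.29938   0.07    ]
dial scene: mark [ 0.62229624 -0.33343214  0.07      ] tab inner [ 0.64997739 -0.27738771  0.07      ] tab top [ 0.65713365 -0.27184283  0.082     ]
dial white px [362.9 206.7] xy [ 0.574 -0.27 ] size [0.013 0.026] long-axis deg 55.3
dial white px [388.  200.4] xy [ 0.589 -0.338] size [0.02  0.022] long-axis deg 4.4
dial white px [375.9 198.3] xy [ 0.596 -0.306] size [0.065 0.03 ] long-axis deg 105.3
dial white px [370.5 182.6] xy [ 0.639 -0.295] size [0.065 0.026] long-axis deg 109.9
dial white px [356.2 181.5] xy [ 0.643 -0.257] size [0.027 0.014] long-axis deg 147.5
dial white px [383. 176.] xy [ 0.657 -0.33 ] size [0.013 0.025] long-axis deg 53.0
```

```bash
python3 -m crank '[0,0,0.0255,0.019,-0.041,-0.004,0, 0,0,0.0255,0.019,-0.041,-0.004,0, 0,0,0.0255,0.019,-0.041,-0.004,0, 0,0,0.0255,0.019,-0.041,-0.004,0, 0,0,0.0255,0.019,-0.041,-0.004,0, 0,0,0.0255,0.019,-0.041,-0.004,0, 0,0,0.0255,0.019,-0.041,-0.004,0, 0,0,0.0255,0.019,-0.041,-0.004,0, 0,0,0.0255,0.019,-0.041,-0.004,0, 0,0,0.0255,0.019,-0.041,-0.004,0, 0,0,0.0255,0.019,-0.041,-0.004,0, 0,0,0.0255,0.019,-0.041,-0.004,0, 0,0,0.0255,0.020,-0.042,-0.004,0, 0,0,0,0,0,0,0, 0,0,0,0,0,0,0]' 40; python3 -c "
from h import *
print(observe()['tool_rot'])"
```

```text
time_s: 1.8
position: [0.4416, -0.0198, 0.193]
tool_rot: [[0.03, 1.0, -0.001], [1.0, -0.03, 0.0], [0.0, -0.001, -1.0]]
ft_force: [0.3, -0.5, -0.2]
grip_width: 0.0001
[[ 3.04284925e-02  9.99536589e-01 -8.44663650e-04]
 [ 9.99536839e-01 -3.04280861e-02  4.89835465e-04]
 [ 4.63906971e-04 -8.59177389e-04 -9.99999523e-01]]
```

```bash
python3 -m crank '[0,0,0,0,0,-0.03,0, 0,0,0,0,0,-0.03,0, 0,0,0,0,0,-0.03,0, 0,0,0,0,0,-0.01,0, 0,0,0,0,0,-0.008,0, 0,0,0,0,0,-0.005,0, 0,0,0,0,0,-0.005,0, 0,0,0,0,0,0,0]'
```

```text
time_s: 2.6
position: [0.4419, -0.0188, 0.0794]
tool_rot: [[0.027, 1.0, 0.003], [1.0, -0.027, -0.001], [-0.001, 0.004, -1.0]]
ft_force: [-14.4, 4.8, 51.0]
grip_width: -0.0003
```

```bash
python3 -m crank '[0,0,0,0,0,0.02,0, 0,0,0,-0.005,0,0.05,0, 0,0,0,-0.005,0,0.05,0, 0,0,0,0,0.03,0.03,60, 0,0,0,0,0.03,0,60, 0,0,0,0,0.04,0,60]'; python3 - <<'E'
from h import *
d=top(); H,S,V=hsv(d)
rects(d,roi((S<60)&(V>150),105,185,185,270),.055,name="fin top")
s=get_image("scene")
cv2.imwrite("pics/v3.png",np.hstack([crop(d,200,140,200,140,2.0),crop(s,160,140,190,140,2.0)]))
E
```

```text
time_s: 3.2
position: [0.4321, 0.0813, 0.2269]
tool_rot: [[0.03, 1.0, 0.005], [1.0, -0.03, -0.001], [-0.001, 0.005, -1.0]]
ft_force: [0.4, -0.9, -0.5]
grip_width: 0.0435
fin top px [119.9 207.5] xy [0.59  0.375] size [0.058 0.013] long-axis deg 165.8
fin top px [157.4 202.4] xy [0.601 0.276] size [0.013 0.059] long-axis deg 21.7
```

View pics/v3.png

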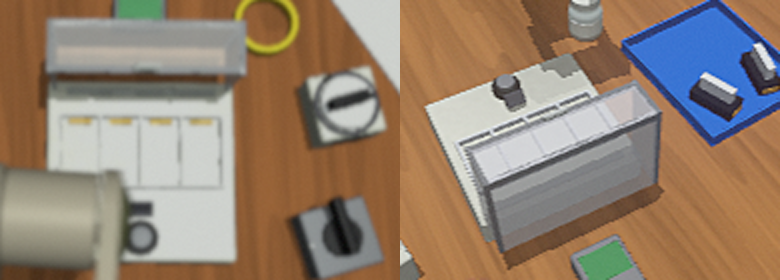

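Hood is open, bays visible. Going to the first module.

```bash
python3 -m crank '[0,0,0.068,0.028,0.0325,-0.01,60, 0,0,0.068,0.028,0.0325,-0.02,60, 0,0,0.068,0.028,0.0325,-0.02,60, 0,0,0.068,0.028,0.0325,-0.02,60, 0,0,0.068,0.028,0.0325,-0.02,60, 0,0,0.068,0.029,0.0325,-0.02,60, 0,0,0,0,0,0,60]'; python3 - <<'E'
from h import *
d=top(); s=get_image("scene")
cv2.imwrite("pics/v4.png",np.hstack([crop(d,100,170,100,110,3.5),crop(s,255,110,120,110,3.5)]))
E
```

```text
time_s: 4.0
position: [0.6018, 0.2781, 0.1107]
tool_rot: [[-0.374, 0.927, -0.004], [0.927, 0.374, -0.001], [0.001, -0.004, -1.0]]
ft_force: [-0.8, 0.1, 0.4]
grip_width: 0.0509
```

View pics/v4.png

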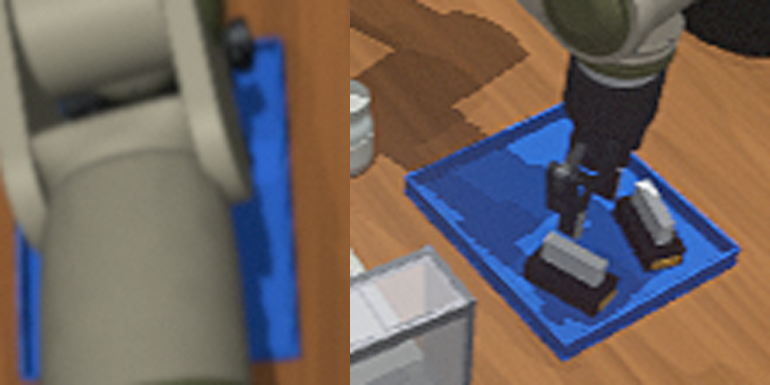

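```bash
python3 - <<'E'
from h import *
s=get_image("scene"); H,S,V=hsv(s)
for p in [(545,236),(606,265),(577,252),(640,190)]: print(ray(s,255+p[0]/3.5,110+p[1]/3.5,.055).round(3))
E
```

```text
[0.734 0.535 0.055]
[0.786 0.556 0.055]
[0.762 0.546 0.055]
[0.736 0.655 0.055]
```

```bash
python3 - <<'E'
from h import *
s=get_image("scene")
for p in [(548,233),(606,262),(577,248)]: print(ray(s,255+(p[0]-350)/3.5,110+p[1]/3.5,.055).round(3))
E
```

```text
[0.575 0.266 0.055]
[0.629 0.29  0.055]
[0.603 0.278 0.055]
```

Both views agree (fin centre ≈ 0.602, 0.277). Descend and grip.

```bash
python3 -m crank '[0,0,0,0,0,-0.025,60, 0,0,0,0,0,-0.025,60, 0,0,0,0,0,-0.013,60, 0,0,0,0,0,0,60, 0,0,0,0,0,0,0, 0,0,0,0,0,0,0, 0,0,0,0,0,0,0, 0,0,0,0,0,0,0, 0,0,0,0,0,0,0]' 80
```

```text
time_s: 5.1
position: [0.6014, 0.2758, 0.0535]
tool_rot: [[-0.371, 0.929, 0.003], [0.929, 0.371, 0.0], [-0.001, 0.003, -1.0]]
ft_force: [-1.5, -1.4, 6.8]
grip_width: 0.0117
```

```bash
python3 -m crank '[0,0,0,0,0,0.03,0, 0,0,0,0,0,0.04,0, 0,0,0,0,0,0.04,0, 0,0,-0.051,-0.0055,-0.034,0.005,0, 0,0,-0.051,-0.0055,-0.034,0,0, 0,0,-0.051,-0.0055,-0.034,0,0, 0,0,-0.051,-0.0055,-0.034,0,0, 0,0,-0.051,-0.0055,-0.034,0,0, 0,0,-0.051,-0.0055,-0.034,0,0, 0,0,-0.051,-0.0055,-0.034,0,0, 0,0,-0.052,-0.0055,-0.033,0,0, 0,0,0,0,0,0,0]'; python3 - <<'E'
from h import *
d=top(); s=get_image("scene")
cv2.imwrite("pics/v5.png",np.hstack([crop(d,200,140,140,140,2.7),crop(s,180,100,160,140,2.7)]))
E
```

```text
time_s: 6.3
position: [0.5562, 0.0015, 0.1669]
tool_rot: [[0.034, 0.999, -0.0], [0.999, -0.034, -0.001], [-0.001, -0.0, -1.0]]
ft_force: [0.2, -1.0, -3.1]
grip_width: 0.0117
```

View pics/v5.png

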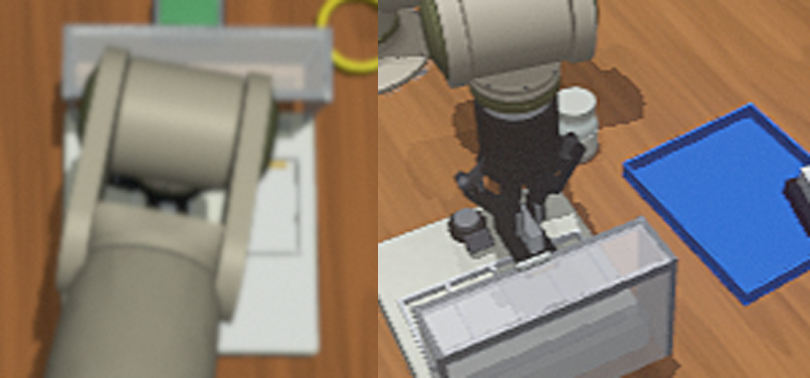

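```bash
python3 -m crank '[0,0,0,0.0015,0.003,-0.03,0, 0,0,0,0,0,-0.02,0, 0,0,0,0,0,-0.008,0, 0,0,0,0,0,-0.005,0, 0,0,0,0,0,0,0]'
```

```text
time_s: 6.9
position: [0.5584, 0.008, 0.1083]
tool_rot: [[0.027, 1.0, 0.003], [1.0, -0.027, -0.002], [-0.002, 0.003, -1.0]]
ft_force: [-15.3, -4.5, 33.1]
grip_width: 0.0118
```

```bash
python3 -m crank '[0,0,0,0,0,0.012,0, 0,0,0,0,0,0.0,0, 0,0,0,0,0,0,0]'; python3 - <<'E'
from h import *
s=get_image("scene"); d=top()
cv2.imwrite("pics/v6.png",crop(s,170,165,110,90,7))
O=np.array([.527,-.0215]);a=np.radians(-1.65);R=np.array([[np.cos(a),-np.sin(a)],[np.sin(a),np.cos(a)]])
for b in(-.081,-.027,.027,.081):
    for x in (-.015,.075): p=O+R@[x,b]; print(b,x,p.round(4),((proj(s,[*p,.05])-[170,165])*7).round(0))
print(observe()['position'],((proj(s,observe()['position'])-[170,165])*7))
E
```

```text
time_s: 7.2
position: [0.5583, 0.0083, 0.1158]
tool_rot: [[0.028, 1.0, 0.0], [1.0, -0.028, 0.0], [0.0, 0.0, -1.0]]
ft_force: [-1.1, 0.5, -3.6]
grip_width: 0.0121
-0.081 -0.015 [ 0.5097 -0.102 ] [187. 311.]
-0.081 0.075 [ 0.5996 -0.1046] [271. 469.]
-0.027 -0.015 [ 0.5112 -0.0481] [304. 263.]
-0.027 0.075 [ 0.6012 -0.0506] [393. 416.]
0.027 -0.015 [0.5128 0.0059] [418. 217.]
0.027 0.075 [0.6027 0.0033] [511. 365.]
0.081 -0.015 [0.5143 0.0599] [529. 172.]
0.081 0.075 [0.6043 0.0573] [626. 316.]
[0.55802573 0.00814328 0.11518821] [464.11282098 188.20425484]
```

View pics/v6.png

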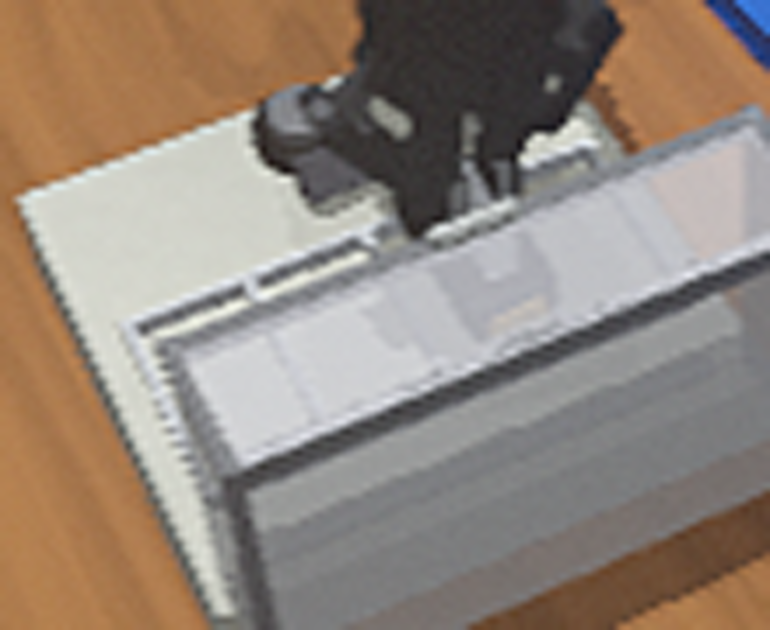

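```bash
python3 - <<'E'
from h import *
s=get_image("scene")
P=lambda u,v,z: ray(s,170+u/7,165+v/7,z).round(4)
for u,v in[(127,325),(245,283),(378,235),(595,150)]: print("rib",P(u,v,.06))
print("module rear end lower edge",P(495,345,.066),P(555,308,.066),"upper rear",P(475,308,.09),P(550,270,.09))
print("jig front-right corner",P(20,200,.05))
E
```

```text
rib [ 0.5117 -0.1283  0.06  ]
rib [ 0.516  -0.0767  0.06  ]
rib [ 0.5206 -0.0167  0.06  ]
rib [0.525  0.0875 0.06  ]
module rear end lower edge [ 0.6008 -0.0026  0.066 ] [0.5965 0.0279 0.066 ] upper rear [ 0.5966 -0.0085  0.09  ] [0.5946 0.0271 0.09  ]
jig front-right corner [ 0.4172 -0.1409  0.05  ]
```

```bash
python3 - <<'E'
from h import *
d=top(); P=lambda u,v,z: ray(d,200+u/2,140+v/2,z).round(4)
im=cv2.imread("pics/v3.png",0)[:280,:400].astype(int)
for x in (75,110,150,170,205): print("col",x,[ (y,im[y,x]) for y in range(176,196,1) if im[y,x]<195][:12])
for y in (140,160,175): print("row",y,[ (x,im[y,x]) for x in range(50,230) if im[y,x]<185])
print(P(62,185,.06),P(220,187,.06)); print(P(62,120,.06),P(218,120,.06))
print("corner fr-right",P(235.5,262,.05))
cv2.imwrite("pics/v7.png",cv2.resize(cv2.imread("pics/v3.png")[80:280,40:250],None,fx=3.5,fy=3,interpolation=2))
E
```

```text
col 75 [(176, np.int64(115)), (177, np.int64(119)), (178, np.int64(121)), (179, np.int64(125)), (180, np.int64(128)), (181, np.int64(131)), (182, np.int64(133)), (183, np.int64(135)), (184, np.int64(137)), (185, np.int64(139)), (186, np.int64(141)), (187, np.int64(143))]
col 110 [(176, np.int64(121)), (177, np.int64(125)), (178, np.int64(125)), (179, np.int64(127)), (180, np.int64(130)), (181, np.int64(133)), (182, np.int64(135)), (183, np.int64(137)), (184, np.int64(139)), (185, np.int64(141)), (186, np.int64(142)), (187, np.int64(144))]
col 150 [(186, np.int64(190)), (187, np.int64(186)), (188, np.int64(185)), (189, np.int64(189))]
col 170 [(186, np.int64(187)), (187, np.int64(182)), (188, np.int64(181)), (189, np.int64(185)), (190, np.int64(193))]
col 205 [(185, np.int64(194)), (186, np.int64(186)), (187, np.int64(181)), (188, np.int64(181)), (189, np.int64(186)), (190, np.int64(194))]
row 140 [(138, np.int64(179)), (139, np.int64(179)), (178, np.int64(182)), (179, np.int64(177)), (180, np.int64(177)), (181, np.int64(184)), (220, np.int64(182)), (221, np.int64(182))]
row 160 [(178
[... 1330 characters left out ...]
t64(137)), (104, np.int64(137)), (105, np.int64(134)), (106, np.int64(129)), (107, np.int64(123)), (108, np.int64(121)), (109, np.int64(118)), (110, np.int64(118)), (111, np.int64(118)), (112, np.int64(117)), (113, np.int64(117)), (114, np.int64(117)), (115, np.int64(118)), (116, np.int64(121)), (117, np.int64(127)), (118, np.int64(133)), (119, np.int64(143)), (120, np.int64(149)), (121, np.int64(159)), (122, np.int64(166)), (123, np.int64(176)), (124, np.int64(184)), (138, np.int64(180)), (139, np.int64(180)), (220, np.int64(178)), (221, np.int64(177))]
[0.5144 0.0814 0.06  ] [ 0.5063 -0.1256  0.06  ]
[0.6013 0.0798 0.06  ] [ 0.5959 -0.1276  0.06  ]
corner fr-right [ 0.409  -0.1421  0.05  ]
```

View pics/v7.png

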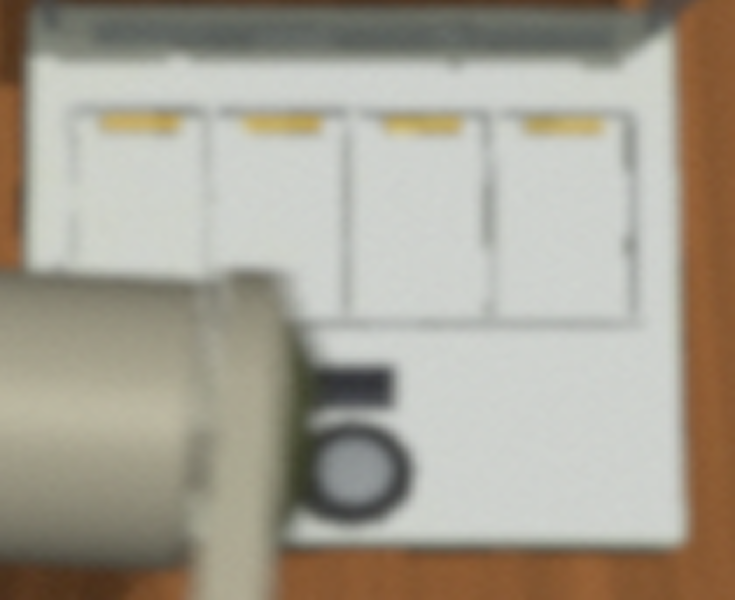

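```bash
python3 - <<'E'
from h import *
d=top(); P=lambda x,y,z: ray(d,200+(40+x/3.5)/2-.25,140+(80+y/3)/2-.25,z).round(4)
for x in (72,207,348,488,632): print("rib top/bottom", P(x,215,.06)[:2],P(x,215,.05)[:2])
for x,y in((120,108),(600,113),(360,322),(620,322)): print("front/rear",P(x,y,.06)[:2],P(x,y,.05)[:2])
print("button",P(353,470,.068),"front edge",P(353,547,.05),"right edge",P(680,100,.05),P(687,530,.05))
E
```

```text
rib top/bottom [0.5594 0.0831] [0.5611 0.0835]
rib top/bottom [0.5581 0.0322] [0.5597 0.0322]
rib top/bottom [ 0.5567 -0.021 ] [ 0.5583 -0.0215]
rib top/bottom [ 0.5553 -0.0738] [ 0.557  -0.0747]
rib top/bottom [ 0.5539 -0.1282] [ 0.5555 -0.1296]
front/rear [0.607 0.064] [0.609  0.0642]
front/rear [ 0.6    -0.1184] [ 0.602  -0.1197]
front/rear [ 0.5092 -0.0238] [ 0.5105 -0.0243]
front/rear [ 0.5067 -0.1212] [ 0.5079 -0.1226]
button [ 0.4444 -0.0185  0.068 ] front edge [ 0.4125 -0.0182  0.05  ] right edge [ 0.6072 -0.1507  0.05  ] [ 0.4165 -0.1429  0.05  ]
```

```bash
python3 -m crank '[0,0,0,0,-0.004,0,0, 0,0,0,0,0,-0.004,0, 0,0,0,0,0,-0.004,0, 0,0,0,0,0,-0.004,0, 0,0,0,0,0,0,0]'
```

```text
time_s: 7.95
position: [0.5578, 0.0038, 0.103]
tool_rot: [[0.029, 1.0, -0.001], [1.0, -0.029, 0.0], [0.0, -0.001, -1.0]]
ft_force: [0.6, -0.1, -3.3]
grip_width: 0.012
```

```bash
python3 -m crank '[0,0,0,0,0,-0.003,0, 0,0,0,0,0,-0.002,0, 0,0,0,0,0,0,0]'
```

```text
time_s: 8.25
position: [0.5584, 0.0041, 0.0994]
tool_rot: [[0.029, 1.0, 0.001], [1.0, -0.029, 0.0], [0.0, 0.001, -1.0]]
ft_force: [0.2, 3.0, 1.0]
grip_width: 0.0123
```

```bash
python3 -m crank '[0,0,0,0,0,0,45, 0,0,0,0,0,0,45, 0,0,0,0,0,0,45, 0,0,0,0,0,0.03,45, 0,0,0,0,0,0.04,45, 0,0,0,0,0,0.03,45, 0,0,-0.027,0.004,0.046,-0.01,45, 0,0,-0.027,0.004,0.046,-0.01,45, 0,0,-0.027,0.004,0.046,-0.01,45, 0,0,-0.027,0.004,0.046,-0.01,45, 0,0,-0.027,0.004,0.046,-0.01,45, 0,0,-0.027,0.004,0.047,-0.01,45, 0,0,-0.027,0.004,0.047,-0.01,45, 0,0,-0.027,0.004,0.047,-0.01,45, 0,0,0,0,0,0,45]'; python3 - <<'E'
from h import *
d=top(); s=get_image("scene"); H,S,V=hsv(s)
cv2.imwrite("pics/v8.png",np.hstack([crop(d,215,165,110,110,3.5),crop(s,295,110,110,110,3.5)]))
m=roi((S<60)&(V>150),300,140,370,190)
rects(s,m,.055,name="fin scene"); H,S,V=hsv(d); rects(d,roi((S<60)&(V>150),105,185,140,270),.055,name="fin top")
E
```

```text
time_s: 9.75
position: [0.5886, 0.3797, 0.1163]
tool_rot: [[0.238, 0.971, -0.002], [0.971, -0.238, 0.0], [-0.0, -0.002, -1.0]]
ft_force: [-0.9, -0.3, -0.6]
grip_width: 0.0386
fin top px [107.8 202.2] xy [0.605 0.408] size [0.023 0.094] long-axis deg 22.7
```

View pics/v8.png

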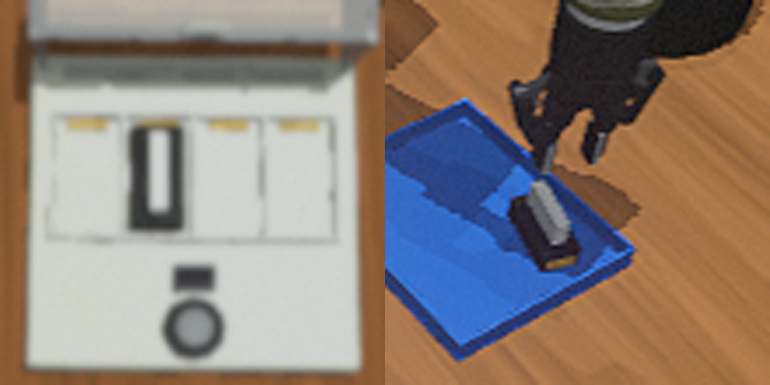

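```bash
python3 - <<'E'
from h import *
s=get_image("scene"); H,S,V=hsv(s)
for p in [(537,184),(568,240)]: print(ray(s,295+(p[0]-385)/3.5,110+p[1]/3.5,.055).round(3))
for dx,dy in [(.0295*np.cos(np.radians(165.8)),.0295*np.sin(np.radians(165.8)))]:
  for k in(1,-1): u=proj(s,[.5895+k*dx,.375+k*dy,.055]); print((u-[295,110])*3.5+[385,0])
E
```

```text
[0.568 0.378 0.055]
[0.638 0.358 0.055]
[535.7608911  178.06214171]
[562.33710392 222.25697932]
```

```bash
python3 -m crank '[0,0,0,0.001,-0.004,-0.025,45, 0,0,0,0,0,-0.025,45, 0,0,0,0,0,-0.011,45, 0,0,0,0,0,0,45, 0,0,0,0,0,0,0, 0,0,0,0,0,0,0, 0,0,0,0,0,0,0, 0,0,0,0,0,0,0]'; python3 -m crank '[0,0,0,0,0,0.03,0, 0,0,0,0,0,0.04,0, 0,0,0,0,0,0,0]'
```

```text
time_s: 10.7
position: [0.592, 0.371, 0.0596]
tool_rot: [[0.243, 0.97, 0.003], [0.97, -0.243, 0.001], [0.002, 0.003, -1.0]]
ft_force: [1.4, 0.6, 6.5]
grip_width: 0.0115
time_s: 11.0
position: [0.5929, 0.3717, 0.1338]
tool_rot: [[0.243, 0.97, 0.009], [0.97, -0.243, 0.004], [0.006, 0.008, -1.0]]
ft_force: [0.1, 0.2, -1.5]
grip_width: 0.0119
```

```bash
python3 -m crank '[0,0,0,0,0,0.03,0, 0,0,0,0,0,0,0, 0,0,0,0,0,0,0]'; python3 - <<'E'
from h import *
s=get_image("scene")
cv2.imwrite("pics/v9.png",crop(s,310,90,75,85,7))
p=observe()['position']; print(proj(s,p),(proj(s,p)-[310,90])*7)
E
```

```text
time_s: 11.3
position: [0.5909, 0.3707, 0.1569]
tool_rot: [[0.243, 0.97, -0.001], [0.97, -0.243, -0.0], [-0.0, -0.0, -1.0]]
ft_force: [-0.1, 0.7, -2.7]
grip_width: 0.0116
[347.06295221 144.55647828] [259.44066547 381.89534798]
```

View pics/v9.png

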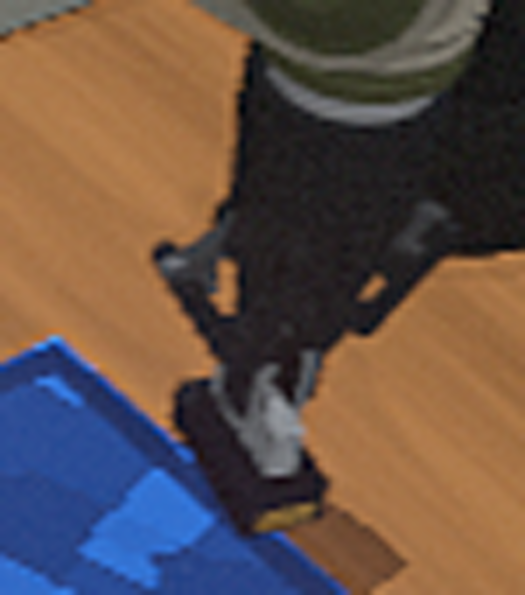

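```bash
python3 -m crank '[0,0,0.0215,-0.0035,-0.042,0.005,0, 0,0,0.0215,-0.0035,-0.042,0.005,0, 0,0,0.0215,-0.0035,-0.042,0.005,0, 0,0,0.0215,-0.0035,-0.042,0.002,0, 0,0,0.0215,-0.0035,-0.042,0.0,0, 0,0,0.0215,-0.0035,-0.042,0,0, 0,0,0.0215,-0.0035,-0.042,0,0, 0,0,0.0215,-0.0035,-0.042,0,0, 0,0,0.0215,-0.0035,-0.042,0,0, 0,0,0.0215,-0.0035,-0.04,0,0, 0,0,0,0,0,0,0, 0,0,0,0,0,0,0]'; python3 -m crank '[0,0,0,0,0,-0.02,0, 0,0,0,0,0,-0.02,0, 0,0,0,0,0,0,0,0,0,0,0,0,0,0]'; python3 - <<'E'
from h import *
s=get_image("scene"); cv2.imwrite("pics/v10.png",crop(s,170,155,110,95,7))
E
```

```text
time_s: 12.55
position: [0.5556, -0.0477, 0.1734]
tool_rot: [[0.032, 0.999, -0.002], [0.999, -0.032, 0.001], [0.001, -0.002, -1.0]]
ft_force: [-0.3, 0.7, -2.5]
grip_width: 0.0112
time_s: 12.95
position: [0.5562, -0.0463, 0.1348]
tool_rot: [[0.029, 1.0, -0.001], [1.0, -0.029, 0.0], [0.0, -0.001, -1.0]]
ft_force: [0.3, -0.9, -2.7]
grip_width: 0.0113
```

View pics/v10.png

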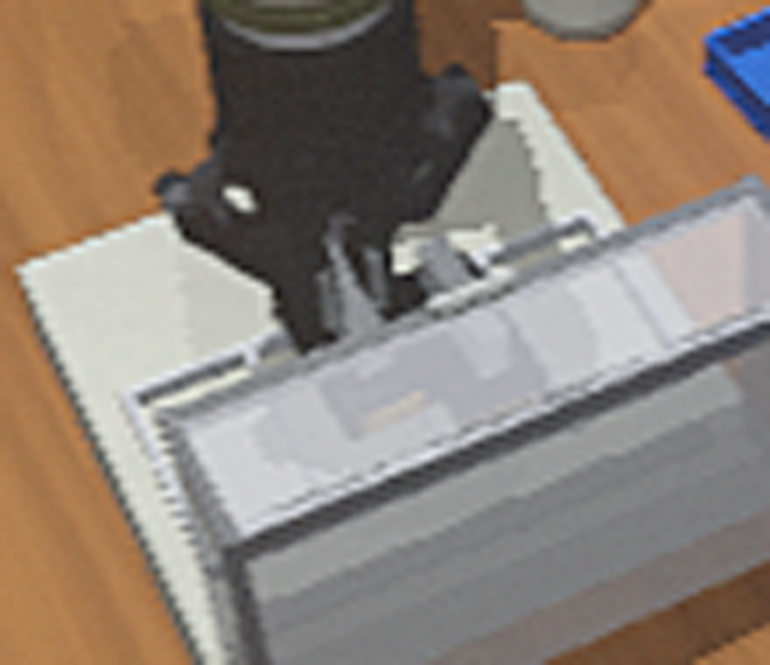

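```bash
python3 - <<'E'
from h import *
s=get_image("scene")
for z in (.08,.085,.09): print(z,ray(s,170+393/7,155+412/7,z).round(4))
for z in (.063,.068,.073): print("A",z,ray(s,170+525/7,165+322/7,z).round(4))
E
```

```text
0.08 [ 0.5884 -0.0419  0.08  ]
0.085 [ 0.5919 -0.0433  0.085 ]
0.09 [ 0.5953 -0.0446  0.09  ]
A 0.063 [0.5946 0.0146 0.063 ]
A 0.068 [0.598 0.013 0.068]
A 0.073 [0.6013 0.0113 0.073 ]
```

```bash
python3 -m crank '[0,0,0,0.003,-0.0015,-0.015,0, 0,0,0,0,0,-0.007,0, 0,0,0,0,0,-0.004,0, 0,0,0,0,0,0,0]'
```

```text
time_s: 13.45
position: [0.5591, -0.0486, 0.1088]
tool_rot: [[0.03, 1.0, -0.0], [1.0, -0.03, 0.0], [0.0, -0.0, -1.0]]
ft_force: [-0.5, 0.0, -1.7]
grip_width: 0.0114
```

```bash
python3 -m crank '[0,0,0,0,0,-0.003,0, 0,0,0,0,0,-0.002,0, 0,0,0,0,0,0,0]'
```

```text
time_s: 13.75
position: [0.5595, -0.0485, 0.1055]
tool_rot: [[0.03, 1.0, 0.002], [1.0, -0.03, -0.0], [-0.0, 0.002, -1.0]]
ft_force: [-3.2, 2.4, 9.3]
grip_width: 0.0116
```

```bash
python3 -m crank '[0,0,0,0,0,0,40, 0,0,0,0,0,0,40, 0,0,0,0,0,0,40, 0,0,0,0,0,0.03,40, 0,0,0,0,0,0.04,40, 0,0,0,0,0,0.04,40, 0,0,0,0,-0.045,0.02,0, 0,0,0,0,-0.045,0.02,0, 0,0,0,0.0,-0.045,0.02,0, 0,0,0,0.0,-0.045,0.01,0, 0,0,0,0,-0.045,0.01,0, 0,0,0,0,0,0,0]'; python3 - <<'E'
from h import *
d=top(); H,S,V=hsv(d)
rects(d,roi((V<80),235,195,310,238),.074,name="module top"); rects(d,roi((S<40)&(V>180),253,200,282,230),.101,name="fin")
cv2.imwrite("pics/v11.png",np.hstack([crop(d,215,165,110,110,4),crop(d,95,170,100,110,3)[:,:].repeat(1,0) if 0 else cv2.resize(crop(d,95,175,100,110,3),(400,440))]))
E
```

```text
time_s: 14.95
position: [0.5587, -0.279, 0.294]
tool_rot: [[0.036, 0.999, 0.001], [0.999, -0.036, -0.002], [-0.002, 0.001, -1.0]]
ft_force: [-0.3, 1.3, -1.2]
grip_width: 0.0002
module top px [259.5 215.5] xy [0.555 0.006] size [0.034 0.071] long-axis deg 178.1
module top px [278.5 215. ] xy [ 0.556 -0.044] size [0.034 0.074] long-axis deg 177.6
fin px [279.5 213. ] xy [ 0.556 -0.045] size [0.008 0.052] long-axis deg 177.7
fin px [260. 213.] xy [0.557 0.005] size [0.01  0.052] long-axis deg 178.2
```

View pics/v11.png

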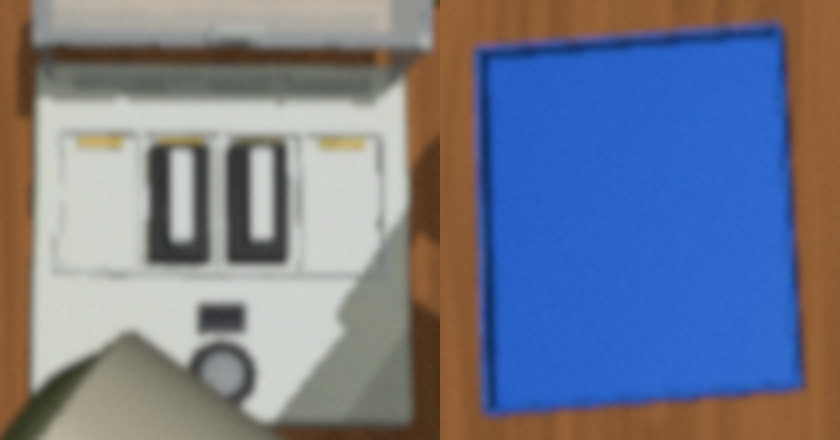

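Both modules are in bays and the tray is empty. Now move behind the open hood.

```bash
python3 -m crank '[0,0,0,0.0277,0.0424,0,0, 0,0,0,0.0277,0.0424,0,0, 0,0,0,0.0277,0.0424,0,0, 0,0,0,0.0277,0.0424,0,0, 0,0,0,0.0277,0.0424,0,0, 0,0,0,0.0277,0.0424,0,0, 0,0,0,0,0,0,0, 0,0,0,0,0,-0.03,0, 0,0,0,0,0,-0.03,0, 0,0,0,0,0,-0.03,0, 0,0,0,0,0,0,0]'
```

```text
time_s: 16.1
position: [0.7213, -0.0215, 0.1991]
tool_rot: [[0.03, 1.0, -0.009], [1.0, -0.03, 0.002], [0.002, -0.009, -1.0]]
ft_force: [-0.3, -0.5, -0.7]
grip_width: -0.0001
```

```bash
python3 -m crank '[0,0,0,-0.0167,0,0,0, 0,0,0,-0.0139,0,0.0043,0, 0,0,0,-0.0139,0,0.0043,0, 0,0,0,-0.0145,0,0.0014,0, 0,0,0,-0.0145,0,0.0014,0, 0,0,0,-0.0145,0,-0.0015,0, 0,0,0,-0.0145,0,-0.0015,0, 0,0,0,-0.0139,0,-0.0043,0, 0,0,0,-0.0139,0,-0.0043,0, 0,0,0,-0.0128,0,-0.007,0, 0,0,0,-0.0128,0,-0.007,0, 0,0,0,0,0,0,0]'
```

```text
time_s: 17.3
position: [0.5666, -0.0221, 0.1911]
tool_rot: [[0.03, 1.0, 0.001], [1.0, -0.03, -0.0], [-0.0, 0.001, -1.0]]
ft_force: [0.2, 1.6, 2.6]
grip_width: -0.0001
```

```bash
python3 -m crank '[0,0,0,-0.0111,0,-0.0094,0, 0,0,0,-0.0111,0,-0.0094,0, 0,0,0,-0.007,0,-0.0084,0, 0,0,0,-0.007,0,-0.0084,0, 0,0,0,-0.004,0,-0.006,0, 0,0,0,-0.004,0,-0.006,0, 0,0,0,0,0,0,0]'
```

```text
time_s: 18.0
position: [0.5231, -0.0225, 0.1419]
tool_rot: [[0.03, 1.0, -0.0], [1.0, -0.03, 0.0], [0.0, -0.0, -1.0]]
ft_force: [-1.4, 0.3, 2.1]
grip_width: 0.0001
```

```bash
python3 -m crank '[0,0,0,-0.002,0,-0.004,0, 0,0,0,-0.001,0,-0.003,0, 0,0,0,0,0,-0.002,0, 0,0,0,0,0,0,0]';python3 -m crank '[0,0,0,0,0,-0.0015,0, 0,0,0,0,0,0,0]'
```

```text
time_s: 18.4
position: [0.5201, -0.0226, 0.1329]
tool_rot: [[0.03, 1.0, -0.0], [1.0, -0.03, -0.0], [-0.0, -0.0, -1.0]]
ft_force: [-1.2, -0.2, 1.8]
grip_width: 0.0001
time_s: 18.6
position: [0.5204, -0.0226, 0.1313]
tool_rot: [[0.03, 1.0, 0.0], [1.0, -0.03, -0.0], [-0.0, 0.0, -1.0]]
ft_force: [0.3, 0.0, -0.2]
grip_width: -0.0003
```

```bash
python3 -m crank '[0,0,0,0,0,-0.0015,0, 0,0,0,0,0,0,0]'; python3 -m crank '[0,0,0,0,0,-0.001,0, 0,0,0,0,0,0,0]'
```

```text
time_s: 18.8
position: [0.5203, -0.0226, 0.13]
tool_rot: [[0.03, 1.0, 0.0], [1.0, -0.03, -0.0], [-0.0, 0.0, -1.0]]
ft_force: [-0.7, -0.4, 2.5]
grip_width: 0.0002
time_s: 19.0
position: [0.5201, -0.0226, 0.1295]
tool_rot: [[0.03, 1.0, 0.0], [1.0, -0.03, -0.0], [-0.0, 0.0, -1.0]]
ft_force: [-3.5, 0.4, 7.6]
grip_width: -0.0006
```

```bash
python3 -m crank '[0,0,0,0,0,-0.001,0, 0,0,0,0,0,0,0]'; python3 -m crank '[0,0,0,0,0,-0.001,0, 0,0,0,0,0,0,0]'; python3 -m crank '[0,0,0,0,0,0.01,0, 0,0,0,0,0,0,0]'
```

```text
time_s: 19.2
position: [0.5199, -0.0226, 0.1291]
tool_rot: [[0.03, 1.0, 0.0], [1.0, -0.03, -0.0], [-0.0, 0.0, -1.0]]
ft_force: [-6.1, 0.5, 14.2]
grip_width: -0.0003
time_s: 19.4
position: [0.5197, -0.0226, 0.1286]
tool_rot: [[0.03, 1.0, 0.0], [1.0, -0.03, -0.001], [-0.001, 0.0, -1.0]]
ft_force: [-9.5, 1.0, 20.5]
grip_width: -0.0001
time_s: 19.6
position: [0.5208, -0.0227, 0.138]
tool_rot: [[0.03, 1.0, 0.002], [1.0, -0.03, -0.001], [-0.0, 0.002, -1.0]]
ft_force: [-0.4, 0.4, -0.8]
grip_width: -0.0001
```

```bash
python3 -m crank '[0,0,0,0,0,0.03,0, 0,0,0,0,0,0.04,0, 0,0,-0.128,0.0091,-0.0276,0,30, 0,0,-0.128,0.0091,-0.0276,0,30, 0,0,-0.128,0.0091,-0.0276,0,30, 0,0,-0.128,0.0091,-0.0276,0,30, 0,0,-0.128,0.0091,-0.0276,0,30, 0,0,-0.128,0.0091,-0.0276,0,30, 0,0,-0.128,0.0091,-0.0276,0,30, 0,0,-0.128,0.0091,-0.0276,0,30, 0,0,-0.128,0.0091,-0.0276,0,30, 0,0,-0.128,0.0091,-0.0276,0,30, 0,0,0,0,0,0,30, 0,0,0,0,0,0,30]'; python3 - <<'E'
from h import *
s=get_image("scene");d=top(); p=observe(); print(p['q'].round(0))
cv2.imwrite("pics/v12.png",np.hstack([crop(s,115,235,60,65,7),crop(s,165,150,130,110,3.5)[:,:] if 0 else cv2.resize(crop(s,165,150,120,110,3),(380,455))]))
for a in (-75,30): 
  for r in (.036,): print(a,(proj(s,[.612+r*np.cos(np.radians(a)),-.299+r*np.sin(np.radians(a)),.07])-[115,235])*7)
print("centre",(proj(s,[.612,-.299,.07])-[115,235])*7)
E
```

```text
time_s: 21.0
position: [0.611, -0.2987, 0.2059]
tool_rot: [[0.966, 0.258, -0.001], [0.258, -0.966, 0.001], [-0.001, -0.001, -1.0]]
ft_force: [-0.5, -0.4, -1.1]
grip_width: 0.0258
[-36.  37.  54.   0.  89. -51.]
-75 [ 96.2696519  257.28212115]
30 [257.15617422 238.90936958]
centre [181.89192613 194.24449655]
```

View pics/v12.png

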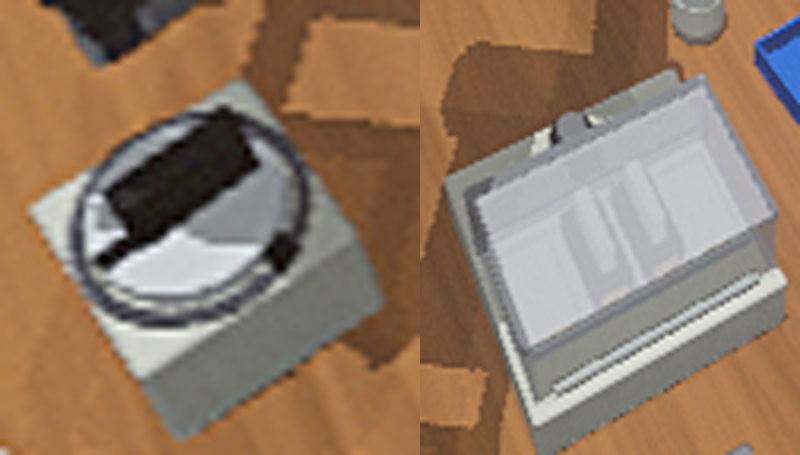

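```bash
python3 - <<'E'
from h import *
s=get_image("scene"); P=lambda u,v,z=.07: ray(s,115+u/7,235+v/7,z)[:2]
b=s["frame"][235:300,115:175].astype(int).sum(2)
print(b[31:42,34:46])
for c in ((193,207),(190,204)):
  c=P(*c); print("c",c.round(4))
  for n,p in dict(mark=P(100,262),tabin=P(268,258),tabtop=P(285,250,.082),tabmid=P(282,258,.076)).items(): e=p-c; print(n,np.hypot(*e).round(4),np.degrees(np.arctan2(e[1],e[0])).round(1))
E
```

```text
[[430 427 421 424 444 401 358 298 188 193 409 449]
 [426 428 429 439 450 375 387 320 140 186 348 415]
 [417 419 434 459 388 207 122 174 145 298 394 417]
 [409 421 430 423 308  76  70 100 210 377 423 409]
 [679 690 658 446  69  79  73  70  94 402 448 405]
 [658 660 527 200  39  85  87  27 311 412 415 415]
 [630 467 302 319 218  41  34 179 423 462 426 378]
 [444 311 465 544 399 111  90 406 466 406 349 327]
 [318 365 334 263 260 296 390 427 387 326 322 339]
 [439 380 249 249 284 551 581 410 319 327 336 329]
 [392 251 229 229 505 491 343 320 323 327 340 332]]
c [ 0.6191 -0.2971]
mark 0.0364 -82.5
tabin 0.0374 27.0
tabtop 0.047 30.2
tabmid 0.0449 28.6
c [ 0.6174 -0.2977]
mark 0.0361 -79.7
tabin 0.0392 26.6
tabtop 0.0488 29.7
tabmid 0.0467 28.2
```

```bash
python3 -m crank '[0,0,0,0.001,0,-0.04,30, 0,0,0,0,0,-0.04,30, 0,0,0,0,0,-0.025,30, 0,0,0,0,0,-0.008,30, 0,0,0,0,0,0,30, 0,0,0,0,0,0,0, 0,0,0,0,0,0,0, 0,0,0,0,0,0,0, 0,0,0,0,0,0,0]' 60
```

```text
time_s: 22.05
position: [0.6127, -0.2987, 0.0959]
tool_rot: [[0.966, 0.258, 0.002], [0.258, -0.966, -0.001], [0.002, 0.002, -1.0]]
ft_force: [-1.0, 1.4, 5.7]
grip_width: 0.0127
```

```bash
python3 -m crank '[0,0,0.13,0,0,0.001,0, 0,0,0.13,0,0,0,0, 0,0,0.13,0,0,0,0, 0,0,0.13,0,0,0,0, 0,0,0.13,0,0,0,0, 0,0,0.13,0,0,0,0, 0,0,0.13,0,0,0,0, 0,0,0.13,0,0,0,0, 0,0,0.13,0,0,0,0, 0,0,0.13,0,0,0,0, 0,0,0.13,0,0,0,0, 0,0,0.13,0,0,0,0, 0,0,0.13,0,0,0,0, 0,0,0.12,0,0,0,0, 0,0,0,0,0,0,0]'; python3 - <<'E'
from h import *
R=observe()['tool_rot']; print(np.degrees(np.arctan2(R[1,0],R[0,0])),observe()['q'].round(0))
s=get_image("scene"); cv2.imwrite("pics/v13.png",crop(s,115,235,60,65,9))
E
```

```text
time_s: 23.55
position: [0.6112, -0.302, 0.096]
tool_rot: [[-0.481, 0.877, -0.0], [0.877, 0.481, -0.006], [-0.005, -0.003, -1.0]]
ft_force: [-6.1, -11.3, -0.2]
grip_width: 0.0125
118.72469433672589 [ -36.   42.   63.   -0.   75. -155.]
```

```bash
python3 -m crank '[0,0,0,0,0,0,30, 0,0,0,0,0,0,30, 0,0,0,0,0,0,30, 0,0,0,0,0,0.04,30, 0,0,0,0,0,0.04,30, 0,0,0,0,0,0.04,30, 0,0,0,0,0,0,30]'; python3 - <<'E'
from h import *
s=get_image("scene"); cv2.imwrite("pics/v14.png",crop(s,115,235,60,65,9))
b=s["frame"][235:300,115:175].astype(int).sum(2); print(b[24:42,30:46])
E
```

```text
time_s: 24.3
position: [0.6138, -0.2991, 0.2219]
tool_rot: [[-0.48, 0.877, 0.01], [0.877, 0.48, -0.007], [-0.01, 0.005, -1.0]]
ft_force: [-0.3, -0.3, 0.4]
grip_width: 0.0255
[[406 457 439 435 432 423 426 427 438 410 418 324 168 259 279 263]
 [ 95 375 460 431 427 429 431 425 432 448 400 326 227 190 388 361]
 [ 58 185 391 451 430 428 430 430 425 446 385 317 237 149 349 372]
 [ 68  43 385 462 441 433 429 424 435 442 352 328 275 151 297 430]
 [ 90  59 193 400 447 432 427 424 432 446 370 348 276 137 284 451]
 [ 88  75  18 381 463 442 428 433 432 437 382 356 289 140 291 390]
 [ 73  87  60 182 390 443 434 428 437 390 336 315 234 133 405 457]
 [ 79  93  69 194 405 461 444 435 441 398 330 290 184 182 416 451]
 [ 79  81 141 173 324 434 456 455 456 384 386 327 149 167 405 445]
 [ 55  69  59  62  65 106 389 481 402 186 123 165 152 291 393 412]
 [134 167 126  45  68  73  46 270 273 132 123 124 200 422 439 398]
 [635 725 607 307  96  94  98 101 116 139 118  56  87 609 639 468]
 [667 661 674 638 454 170 215 209  86 121  86  27 480 632 635 622]
 [640 640 654 676 667 520 347 299 140  56  36 163 607 654 587 486]
 [642 639 660 623 456 318 479 555 402 109  77 547 662 570 392 310]
 [662 638 532 370 314 339 321 275 254 294 393 534 493 339 314 338]
 [612 456 320 370 484 413 250 254 277 552 582 406 312 322 341 342]
 [333 328 473 532 401 244 234 232 506 498 343 319 327 338 340 343]]
```

View pics/v14.png

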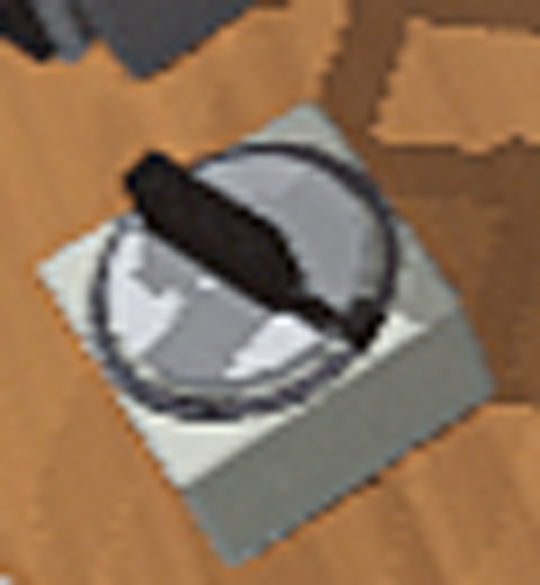

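```bash
python3 - <<'E'
from h import *
s=get_image("scene"); P=lambda u,v,z=.07: ray(s,115+u,235+v,z)[:2]
c=np.array([.6185,-.2973])
def ang(p): e=p-c; return np.hypot(*e).round(4),np.degrees(np.arctan2(e[1],e[0])).round(1)
# line centreline points (plane .07), and tab blob centroid (mid height .076, mid radius .0415)
for q in ((34.8,34.9),(36.5,35.6),(37.5,36)): print("line",ang(P(*q)))
b=s["frame"][235:300,115:175].astype(int).sum(2); m=np.zeros_like(b,bool); m[33:39,38:43]=b[33:39,38:43]<150
y,x=np.nonzero(m); print("tab blob",x.mean()+.5,y.mean()+.5,ang(P(x.mean()+.5,y.mean()+.5,.077)),m.sum())
print("corner tops", [ang(P(*q,.082)) for q in ((39,33.2),(43,35))])
# bar direction from its top face (z .1): use gripper angle
f=lambda a,r,z:(proj(s,[c[0]+r*np.cos(np.radians(a)),c[1]+r*np.sin(np.radians(a)),z])-[115,235]).round(1)
for a in(25,28,31): print(a,"mark",f(a,.036,.07),"tab centre",f(a,.0415,.076))
E
```

```text
line (np.float64(0.0268), np.float64(25.0))
line (np.float64(0.0318), np.float64(27.0))
line (np.float64(0.0347), np.float64(27.9))
tab blob 40.333333333333336 36.111111111111114 (np.float64(0.0448), np.float64(30.1)) 18
corner tops [(np.float64(0.0394), np.float64(34.6)), (np.float64(0.0514), np.float64(34.9))]
25 mark [37.4 36.8] tab centre [38.4 36.8]
28 mark [37.9 36.2] tab centre [39.  36.2]
31 mark [38.4 35.7] tab centre [39.6 35.5]
```

```bash
python3 -m crank '[0,0,-0.1416,-0.0092,0.001,0,30, 0,0,-0.1416,-0.0092,0.001,0,30, 0,0,-0.1416,-0.0092,0.001,0,30, 0,0,-0.1416,-0.0092,0.001,0,30, 0,0,-0.1416,-0.0092,0.001,0,30, 0,0,-0.1416,-0.0092,0.001,0,30, 0,0,-0.1416,-0.0092,0.001,0,30, 0,0,-0.1416,-0.0092,0.001,0,30, 0,0,-0.1416,-0.0092,0.001,0,30, 0,0,-0.1416,-0.0092,0.001,0,30, 0,0,-0.1416,-0.0092,0.001,0,30, 0,0,-0.1416,-0.0092,0.001,0,30, 0,0,-0.1416,-0.0092,0.001,0,30, 0,0,-0.1416,-0.0092,0.001,0,30, 0,0,-0.1416,-0.0092,0.001,0,30, 0,0,-0.1416,-0.0092,0.001,0,30, 0,0,-0.1416,-0.0092,0.001,0,30, 0,0,-0.1416,-0.0092,0.001,0,30, 0,0,-0.1416,-0.0092,0.001,0,30, 0,0,-0.1416,-0.0092,0.001,0,30]'; python3 -m crank '[0,0,-0.1416,0,0,0,30, 0,0,-0.1416,0,0,0,30, 0,0,-0.1416,0,0,0,30, 0,0,-0.1416,0,0,0,30, 0,0,0,0,0,0,30]';python3 - <<'E'
from h import *
d=top(); print(observe()['q'].round(0))
R=observe()['tool_rot']; print(np.degrees(np.arctan2(R[1,0],R[0,0])))
H,S,V=hsv(d); rects(d,roi(V<90,352,170,396,212),.1,5,"dial dark")
f=lambda a,r,z:proj(d,[.612+r*np.cos(np.radians(a)),-.299+r*np.sin(np.radians(a)),z]).round(1)
print("c",f(0,0,.07),"tab@29",f(29,.0415,.082),"bar ends",f(28.5,.022,.1),f(208.5,.03,.1))
s=get_image("scene")
cv2.imwrite("pics/v15.png",np.hstack([crop(d,345,165,50,50,8),crop(s,105,195,60,60,400/60)]))
E
```

```text
time_s: 26.4
position: [0.4274, -0.2779, 0.2135]
tool_rot: [[0.72, -0.694, -0.002], [-0.694, -0.72, 0.002], [-0.003, -0.0, -1.0]]
ft_force: [0.6, -0.4, 0.1]
grip_width: 0.0254
time_s: 26.9
position: [0.4278, -0.278, 0.2137]
tool_rot: [[0.239, -0.971, -0.002], [-0.971, -0.239, 0.002], [-0.002, 0.001, -1.0]]
ft_force: [0.1, 0.5, -0.8]
grip_width: 0.0256
[-46.  19.  84.   0.  77.  30.]
-75.90117270264378
dial dark px [374.  208.9] xy [ 0.561 -0.288] size [0.048 0.008] long-axis deg 96.7
dial dark px [355.4 196.5] xy [ 0.594 -0.242] size [0.019 0.078] long-axis deg 179.9
dial dark px [375.  189.2] xy [ 0.612 -0.295] size [0.019 0.055] long-axis deg 28.1
c [373.7 191.7] tab@29 [366.2 177.5] bar ends [372.  182.1] [383.  199.1]
```

View pics/v15.png

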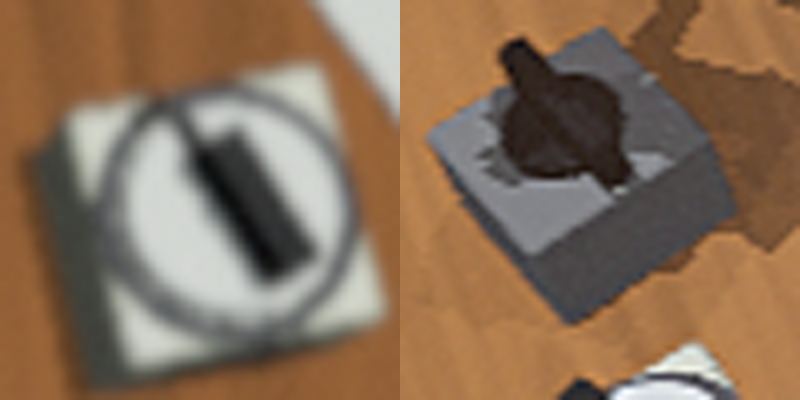

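```bash
python3 - <<'E'
from h import *
def prof(n,c,z,rs):
    d=get_image(n); g=d["frame"].astype(np.float32).mean(2)
    for a in range(0,62,4):
        uv=np.array([proj(d,[c[0]+r*np.cos(np.radians(a)),c[1]+r*np.sin(np.radians(a)),z]) for r in rs],np.float32)
        print(n,a,cv2.remap(g,uv[:,:1],uv[:,1:],1).ravel().round(0))
prof("top",(.612,-.299),.07,(.02,.028,.034)); prof("top",(.612,-.299),.080,(.039,.042,.045))
prof("scene",(.6185,-.2973),.078,(.039,.042,.045))
E
```

```text
top 0 [ 52. 112. 192.]
top 4 [ 48. 125. 197.]
top 8 [ 43. 129. 196.]
top 12 [ 35. 124. 184.]
top 16 [ 25. 108. 149.]
top 20 [ 23.  84. 109.]
top 24 [23. 80. 94.]
top 28 [ 37.  98. 115.]
top 32 [ 55. 136. 159.]
top 36 [ 77. 167. 188.]
top 40 [103. 188. 202.]
top 44 [131. 201. 206.]
top 48 [154. 206. 202.]
top 52 [173. 210. 200.]
top 56 [190. 210. 196.]
top 60 [201. 211. 196.]
top 0 [125. 100.  94.]
top 4 [125.  94.  88.]
top 8 [125.  94.  88.]
top 12 [127.  96.  92.]
top 16 [127.  96.  93.]
top 20 [119.  95.  92.]
top 24 [102.  89.  93.]
top 28 [86. 84. 88.]
top 32 [90. 74. 77.]
top 36 [112.  81.  79.]
top 40 [140.  95.  91.]
top 44 [156. 105.  97.]
top 48 [160. 112. 114.]
top 52 [162. 124. 127.]
top 56 [161. 125. 123.]
top 60 [155. 120. 120.]
scene 0 [125. 152. 120.]
scene 4 [126. 151. 130.]
scene 8 [111. 155. 115.]
scene 12 [117. 115.  99.]
scene 16 [136. 141. 100.]
scene 20 [104. 146. 128.]
scene 24 [63. 48. 30.]
scene 28 [36. 45. 25.]
scene 32 [54. 40. 20.]
scene 36 [60. 47. 47.]
scene 40 [ 96. 106. 100.]
scene 44 [116. 101.  86.]
scene 48 [122. 112. 108.]
scene 52 [115.  88. 155.]
scene 56 [166.  94. 150.]
scene 60 [163.  90. 175.]
```

```bash
python3 - <<'E'
from h import *
A=np.arange(-10,70,1.)
def pt(d,g,c,z,r):
    uv=np.array([proj(d,[c[0]+r*np.cos(np.radians(a)),c[1]+r*np.sin(np.radians(a)),z]) for a in A],np.float32)
    p=cv2.remap(g,uv[:,:1],uv[:,1:],2).ravel(); w=np.clip(np.percentile(p,60)-p,0,None); 
    k=np.argmax(w*(abs(A-29)<20)); m=abs(A-A[k])<=12; w=np.where(m,np.clip(w-w.max()*.3,0,None),0); return (A*w).sum()/w.sum(),w.max()
for n,c in(("top",(.612,-.299)),("scene",(.6185,-.2973))):
    d=get_image(n); now=d["frame"].astype(np.float32).mean(2); old=cv2.imread(f"pics/{n}0.png").astype(np.float32).mean(2)
    print(n,"line",[ (r,np.round(pt(d,now,c,.07,r),1)) for r in(.027,.030,.033,.035)])
    print(n,"diff line",[ (r,np.round(pt(d,now-old,c,.07,r),1)) for r in(.027,.030,.033,.035)])
    for z in(.076,.082): print(n,"tab",z,"now",[np.round(pt(d,now,c,z,r),1) for r in(.038,.040,.042,.044)],"old",[np.round(pt(d,old,c,z,r),1) for r in(.038,.040,.042,.044)])
    # disc centre: bright disc pixels in the old/now max (bar moved) 
    mx=np.maximum(now,old).astype(np.uint8); u,v=proj(d,[*c,.07]); x0,y0=int(u)-22,int(v)-22
    print(mx[y0:y0+44:2,x0:x0+44:2] if n=="top" else "")
E
```

```text
top line [(0.027, array([21.1, 72.9])), (0.03, array([23. , 78.4])), (0.033, array([23.5, 83.4])), (0.035, array([23.7, 75.3]))]
top diff line [(0.027, array([21.1, 72.7])), (0.03, array([23. , 79.2])), (0.033, array([23.5, 85.2])), (0.035, array([23.6, 83.5]))]
top tab 0.076 now [array([27. , 50.7]), array([27.4, 31. ]), array([29.7, 21.2]), array([33.8, 21.2])] old [array([ 5.1, 11.3]), array([ 4.7, 11.1]), array([35.4, 12.4]), array([34.6, 19.3])]
top tab 0.082 now [array([29.9, 39.1]), array([30.2, 27.6]), array([32.9, 23. ]), array([36.5, 19.4])] old [array([ 6.3, 28.1]), array([ 7., 16.]), array([36.7, 11.9]), array([37.1, 18.5])]
[[ 90  92  95  98  98  87  91  98  97  97  92  90  90  92  93  97 101 102
  144 203 212 210]
 [ 90  93  96  99  97  88  92  98  98  95  91  90  91  93  92  99 104  99
  110 168 207 212]
 [ 90  92  95  99  99  87  89  99 100  97  91  92 103 113 124 151 156 126
  103 117 181 210]
 [ 92  94  95  97 101  90  89  95  96  94  88  92 120 156 183 199 202 160
  107 104 136 195]
 [ 93  95 110 116 131 132  95  78 102 122 133 145 132 129 137 180 201 181
  112 103
[... 1554 characters left out ...]
6  87  91  97  97
  101 102  99  99]]
scene line [(0.027, array([ 27.2, 152. ])), (0.03, array([ 26.9, 138.1])), (0.033, array([30.4, 77.4])), (0.035, array([34. , 58.3]))]
scene diff line [(0.027, array([ 27.3, 156.4])), (0.03, array([ 26.7, 134.7])), (0.033, array([28.5, 37.9])), (0.035, array([15.1,  6.1]))]
scene tab 0.076 now [array([31.4, 60.7]), array([30.7, 62. ]), array([30.8, 67.4]), array([31.1, 75.7])] old [array([30.7, 63.1]), array([30.9, 64.8]), array([30.8, 64.9]), array([30.6, 75.9])]
scene tab 0.082 now [array([23. , 99.3]), array([28. , 81.2]), array([28.8, 55.2]), array([28.6, 69.4])] old [array([43.3, 31.3]), array([29.6, 59.5]), array([28.2, 60.2]), array([28.8, 69.8])]
```

```bash
python3 - <<'E'
from h import *
np.set_printoptions(linewidth=200)
d=top(); now=d["frame"].astype(int).mean(2).astype(int); old=cv2.imread("pics/top0.png").astype(int).mean(2).astype(int)
print("cols 356-381 rows 170-186"); print(old[170:187,356:382]); print(now[170:187,356:382])
f=lambda a,r,z:proj(d,[.612+r*np.cos(np.radians(a)),-.299+r*np.sin(np.radians(a)),z]).round(1)
for a in (24,28,32,36,40): print(a,"mark",f(a,.035,.07),"tabtop",f(a,.0415,.082))
E
```

```text
cols 356-381 rows 170-186
[[ 94  99 100  98  89  85  89  90  94  96  98  98  95  93  92  90  90  90  88  90  92  93  92  92  93  98]
 [ 96  98  99  96  89  87  86  90  95  96  99  97  96  94  93  90  90  88  89  89  92  93  93  91  92  97]
 [ 94  97 101 100  92  88  87  91  94  97  98  98  96  94  91  88  90  91  90  92  94  94  96  98 106 115]
 [ 96  99 101  99  92  87  86  89  92  98 100  98  96  97  93  89  88  91  95 101 109 113 116 124 138 148]
 [ 95  97 101  98  93  88  85  90  92  96  98  96  95  95  92  87  87  90 102 117 131 142 151 161 174 182]
 [ 95  97  99 101  95  90  88  88  91  95  97  94  90  92  91  88  85  92 103 120 138 156 168 180 190 198]
 [ 98  97 104 106 107 105 101  93  84  89  95  95  92  93  98  97 101 103 104 114 125 138 153 166 182 196]
 [113 116 119 130 135 129 117  95  76  78  92 102 114 122 128 133 140 140 134 132 130 129 130 136 154 177]
 [148 148 152 162 161 141 116  85  71  84 111 135 156 166 170 174 180 180 176 172 168 160 147 136 136 150]
 [182 183 184 186 172 134  94  77  92 122 151 174 191 197 200 200 203 202 200 199 198 193 182 168 152 139]
 [20
[... 2080 characters left out ...]
 89  82 102 111 102  82  75 109 160 193 206 211 210 206]
 [203 196 165 124 108 133 166 191 205 208 195 158 101  61  58  63  64  59  55  79 125 168 197 208 212 210]
 [197 186 146 110 116 142 176 200 209 209 197 162 107  53  29  35  46  55  54  61  88 137 184 205 211 210]
 [190 173 130 112 129 154 187 205 211 210 196 158 103  56  24  23  38  51  53  54  66 106 160 194 208 210]
 [177 155 117 115 143 169 196 210 212 209 197 164 116  70  30  13  25  40  51  54  55  80 129 175 202 209]]
24 mark [367.4 180.1] tabtop [367.4 176.9]
28 mark [366.6 180.5] tabtop [366.4 177.4]
32 mark [365.9 181. ] tabtop [365.5 177.9]
36 mark [365.1 181.5] tabtop [364.6 178.5]
40 mark [364.5 182.1] tabtop [363.8 179.2]
```

```bash
python3 - <<'E'
from h import *
for n,L,T,c0 in(("scene",[(35+115,34.1+235),(36+115,34.5+235),(37+115,35.1+235)],[((155,269.6),.082),((155,270.5),.077)],(.6185,-.2973)),("top",[(368,181.2),(367.3,180),(366.7,179)],[((364.3,177.7),.082),((364,178),.076)],(.6135,-.2985))):
    d=get_image(n)
    for c in (c0,(c0[0],c0[1]+.002),(c0[0]-.002,c0[1])):
        a=lambda u,z:(lambda e:(round(np.hypot(*e)*1e3,1),round(float(np.degrees(np.arctan2(e[1],e[0]))),1)))(ray(d,*u,z)[:2]-c)
        print(n,c,"line",[a(u,.07) for u in L],"tab",[a(u,z) for u,z in T])
E
```

```text
scene (0.6185, -0.2973) line [(np.float64(25.7), 29.2), (np.float64(28.6), 30.1), (np.float64(31.9), 30.1)] tab [(np.float64(44.1), 31.9), (np.float64(43.0), 31.3)]
scene (0.6185, -0.2953) line [(np.float64(24.7), 25.1), (np.float64(27.6), 26.5), (np.float64(31.0), 26.9)] tab [(np.float64(43.0), 29.7), (np.float64(42.0), 29.0)]
scene (0.6165, -0.2973) line [(np.float64(27.4), 27.1), (np.float64(30.3), 28.2), (np.float64(33.7), 28.4)] tab [(np.float64(45.8), 30.6), (np.float64(44.7), 30.0)]
top (0.6135, -0.2985) line [(np.float64(30.1), 24.3), (np.float64(33.8), 24.4), (np.float64(36.9), 24.6)] tab [(np.float64(42.3), 35.6), (np.float64(42.4), 34.3)]
top (0.6135, -0.2965) line [(np.float64(29.3), 20.7), (np.float64(33.0), 21.3), (np.float64(36.1), 21.7)] tab [(np.float64(41.1), 33.4), (np.float64(41.3), 32.1)]
top (0.6115, -0.2985) line [(np.float64(31.9), 22.8), (np.float64(35.6), 23.1), (np.float64(38.7), 23.4)] tab [(np.float64(43.9), 34.1), (np.float64(44.1), 32.9)]
```

The views disagree slightly (scene: ~2° short, top: ~8° short), so I'll nudge the dial about +4.5° more.

```bash
python3 -m crank '[0,0,0.051,0.037,-0.0043,0,30, 0,0,0.051,0.037,-0.0043,0,30, 0,0,0.051,0.037,-0.0043,0,30, 0,0,0.051,0.037,-0.0043,0,30, 0,0,0.051,0.037,-0.0043,0,30, 0,0,0,0,0,0,30, 0,0,0,0,0,-0.04,30, 0,0,0,0,0,-0.04,30, 0,0,0,0,0,-0.027,30, 0,0,0,0,0,-0.009,30, 0,0,0,0,0,0,30]'; python3 - <<'E'
from h import *
R=observe()['tool_rot']; print(np.degrees(np.arctan2(R[1,0],R[0,0])))
E
```

```text
time_s: 28.5
position: [0.6126, -0.3, 0.0985]
tool_rot: [[0.477, -0.879, -0.001], [-0.879, -0.477, 0.001], [-0.002, 0.001, -1.0]]
ft_force: [0.0, 0.3, 1.1]
grip_width: 0.0258
-61.48997144178769
```

```bash
python3 -m crank '[0,0,0,0,0,0,0, 0,0,0,0,0,0,0, 0,0,0,0,0,0,0, 0,0,0,0,0,0,0, 0,0,0.04,0,0,0,0, 0,0,0.04,0,0,0,0, 0,0,0,0,0,0,0]'; python3 - <<'E'
from h import *
R=observe()['tool_rot']; print(np.degrees(np.arctan2(R[1,0],R[0,0])))
E
```

```text
time_s: 29.2
position: [0.6137, -0.3007, 0.1009]
tool_rot: [[0.547, -0.837, 0.003], [-0.837, -0.547, -0.002], [0.003, -0.001, -1.0]]
ft_force: [-0.1, -2.0, 5.6]
grip_width: 0.0124
-56.82534548977785
```

```bash
python3 -m crank '[0,0,0,0,0,0,30, 0,0,0,0,0,0,30, 0,0,0,0,0,0,30, 0,0,0,0,0,0.04,30, 0,0,0,0,0,0.04,30, 0,0,0,0,0,0.03,30, 0,0,-0.067,-0.0366,0.0043,0,30, 0,0,-0.067,-0.0366,0.0043,0,30, 0,0,-0.067,-0.0366,0.0043,0,30, 0,0,-0.067,-0.0366,0.0043,0,30, 0,0,-0.067,-0.0366,0.0043,0,30, 0,0,0,0,0,0,30]'; python3 - <<'E'
from h import *
np.set_printoptions(linewidth=200)
d=top(); s=get_image("scene")
print("top rows 172-184 cols 358-376");print(d["frame"].astype(int).mean(2).astype(int)[172:185,358:377])
print("scene rows 262-276 cols 145-160");print(s["frame"].astype(int).mean(2).astype(int)[262:276,145:160])
H,S,V=hsv(d); rects(d,roi(V<90,360,178,390,202),.1,5,"bar")
E
```

```text
time_s: 30.4
position: [0.4271, -0.2775, 0.2092]
tool_rot: [[0.237, -0.971, -0.002], [-0.971, -0.237, 0.001], [-0.002, 0.001, -1.0]]
ft_force: [0.2, 0.2, 0.1]
grip_width: 0.0258
top rows 172-184 cols 358-376
[[101 100  92  87  88  89  94  99 100  96  96  95  91  90  90  90  91  92  94]
 [101  98  93  86  88  89  94  98  98  98  96  96  93  90  90  92  96 103 111]
 [100 100  94  88  89  89  92  97  98  96  96  94  91  88  86  90 103 117 132]
 [100 100  94  90  88  89  90  94  97  94  92  92  89  86  84  91 103 120 140]
 [105 108 107 106  99  93  84  89  93  94  92  95  96  96 101 101 104 110 121]
 [120 131 136 132 118  95  78  79  88  97 112 122 127 133 140 141 132 128 126]
 [152 163 163 142 115  87  70  74  86 112 146 164 171 175 180 182 174 169 166]
 [184 186 173 135  93  80  82  85  94 123 167 192 201 200 198 195 193 194 196]
 [201 190 163 117  84  98 113 101  90 111 156 189 199 199 190 180 177 194 205]
 [197 172 137 107 109 132 147 125  91  85 123 163 180 172 153 134 139 166 195]
 [185 146 115 113 136 163 176 159 121  86  90 119 136 127 103  87  96 131 174]
 [165 124 110 130 158 1
[... 428 characters left out ...]
8  25  20 182 237 238 231 235 198 120 129 117  82 192]
 [ 21  20  51  50  34  47 170 233 235 173 125 124  93  74 189]
 [ 15  22  31  37  38  39  33  46  89  70  91 108  95  95 190]
 [209 220 203 107  28  38  39  45  55  49  46  51  91 205 225]
 [230 230 234 242 209 100  32  46  52  50  44  16  24 190 221]
 [220 222 224 229 238 238 182  63  33  49  31  12 157 216 217]
 [221 219 222 228 232 184 101  97  55  21  12  57 199 221 203]
 [224 227 226 204 143  96 151 188 143  34  26 196 225 191 135]
 [231 227 173 100 105 118 119  99  92 110 130 182 167 109 104]
 [203 151 105 119 155 139  95  92  98 190 201 137 104 106 111]]
bar px [374.8 189. ] xy [ 0.613 -0.294] size [0.019 0.057] long-axis deg 34.6
```

```bash
python3 - <<'E'
from h import *
for n,L,T,c in(("scene",[(150,268.5),(151,269),(152,269.5)],((155,269.6),.082),(.6185,-.2973)),("top",[(367.4,182),(366.6,181),(366,180)],((364.3,177.7),.082),(.6135,-.2985))):
    d=get_image(n); a=lambda u,z:(lambda e:(round(np.hypot(*e)*1e3,1),round(float(np.degrees(np.arctan2(e[1],e[0]))),1)))(ray(d,*u,z)[:2]-c)
    print(n,"line",[a(u,.07) for u in L],"tab",a(*T))
    # local: tab offset across the line direction 33.2 deg
    v=ray(d,*T[0],T[1])[:2]-ray(d,*L[-1],.07)[:2]; t=np.radians(33.2); print("across mm",(v@[-np.sin(t),np.cos(t)]*1e3).round(1),"along",(v@[np.cos(t),np.sin(t)]*1e3).round(1))
E
```

```text
scene line [(np.float64(24.5), 32.1), (np.float64(27.7), 32.3), (np.float64(30.8), 32.5)] tab (np.float64(44.1), 31.9)
across mm -0.6 along 13.2
top line [(np.float64(29.0), 29.2), (np.float64(32.3), 29.8), (np.float64(35.5), 29.5)] tab (np.float64(42.3), 35.6)
across mm 4.1 along 6.9
```

```bash
python3 -m crank '[0,0,0,0.004,-0.0015,-0.03,30, 0,0,0,0,0,-0.04,30, 0,0,0,0,0,-0.03,30, 0,0,0,0,0,-0.01,30, 0,0,0,0,0,0,30, 0,0,0,0,0,0,0, 0,0,0,0,0,0,0, 0,0,0,0,0,0,0, 0,0,0,0,0,0,0]' 80
```

```text
time_s: 31.5
position: [0.435, -0.2808, 0.1002]
tool_rot: [[0.241, -0.971, 0.003], [-0.971, -0.241, -0.003], [0.003, -0.002, -1.0]]
ft_force: [3.9, -2.2, 3.5]
grip_width: 0.0117
```

```bash
python3 -m crank '[0,0,0.143,-0.0001,0.0004,0,0, 0,0,0.143,-0.0002,0.0004,0,0, 0,0,0.143,-0.0003,0.0004,0,0, 0,0,0.143,-0.0004,0.0003,0,0, 0,0,0.143,-0.0004,0.0003,0,0, 0,0,0.143,-0.0004,0.0003,0,0]'; python3 -m crank '[0,0,0.143,-0.0004,0.0003,0,0, 0,0,0.143,-0.0005,0.0002,0,0, 0,0,0.143,-0.0005,0.0002,0,0, 0,0,0.143,-0.0005,0.0001,0,0, 0,0,0.143,-0.0005,0,0,0, 0,0,0,0,0,0,0]'; python3 - <<'E'
from h import *
R=observe()['tool_rot']; print(np.degrees(np.arctan2(R[1,0],R[0,0])),observe()['wrist_torque'])
E
```

```text
time_s: 32.1
position: [0.4351, -0.2811, 0.1003]
tool_rot: [[0.894, -0.449, 0.008], [-0.449, -0.894, -0.008], [0.011, 0.003, -1.0]]
ft_force: [13.7, -12.7, -9.3]
grip_width: 0.0123
time_s: 32.7
position: [0.4353, -0.2812, 0.1004]
tool_rot: [[0.97, 0.244, 0.014], [0.245, -0.97, -0.01], [0.011, 0.013, -1.0]]
ft_force: [27.9, -12.4, -16.5]
grip_width: 0.0121
14.160190061722576 [-2.00808739 -4.37112282  0.02230982]
```

```bash
python3 -m crank '[0,0,0.03,0.0025,-0.0015,0,0, 0,0,0.02,0.001,-0.001,0,0, 0,0,0,0,0,0,0]'; python3 - <<'E'
from h import *
R=observe()['tool_rot']; print(np.degrees(np.arctan2(R[1,0],R[0,0])),observe()['wrist_torque'])
E
```

```text
time_s: 33.0
position: [0.4357, -0.2814, 0.1003]
tool_rot: [[0.958, 0.287, 0.007], [0.287, -0.958, -0.004], [0.005, 0.006, -1.0]]
ft_force: [11.0, -5.5, -1.7]
grip_width: 0.0119
16.708026311652013 [-0.80554413 -1.63299389 -1.50103006]
```

```bash
python3 -m crank '[0,0,-0.03,0,0,0,0, 0,0,0,0,0,0,30, 0,0,0,0,0,0,30, 0,0,0,0,0,0,30, 0,0,0,0,0,0.04,30, 0,0,0,0,0,0.05,30, 0,0,0,0,0,0.05,30, 0,0,0,-0.04,0.0,0.02,30, 0,0,0,-0.04,-0.03,0.02,30, 0,0,0,-0.03,-0.04,0.02,30, 0,0,0,0,-0.04,0,30, 0,0,0,0,0,0,30]'; python3 - <<'E'
from h import *
np.set_printoptions(linewidth=220)
d=top(); s=get_image("scene"); H,S,V=hsv(d)
print(observe()['position'])
rects(d,roi(V<60,350,236,395,275),.09,name="iso dark top")
Hs,Ss,Vs=hsv(s); rects(s,roi(Vs<55,105,195,155,245),.09,name="iso dark scene")
rects(d,roi((V<80),235,190,310,236),.074,name="modules"); rects(d,roi(V<90,360,178,390,202),.1,5,"dial bar")
p=proj(d,[.4355+.05*np.cos(np.radians(104)),-.2812+.05*np.sin(np.radians(104)),.1]); q=proj(d,[.4855,-.27,.1]); print("on tip px",p,"off tip px",q, d["frame"][int(p[1])-1:int(p[1])+2,int(p[0])-1:int(p[0])+4].mean(2).round(), d["frame"][int(q[1]),int(q[0])])
# hood front face: front top edge expected pixel if shut
for jy in(-.118,.118):
    e=np.array([.637-.145,-.0255+.005+jy,.116]); print("hood front top corner expected",proj(d,e).round(1),proj(s,e).round(1))
g=d["frame"].astype(int).mean(2).astype(int); print(g[225:248,240])
E
```

```text
time_s: 34.2
position: [0.3271, -0.3881, 0.296]
tool_rot: [[0.966, 0.258, -0.0], [0.258, -0.966, -0.001], [-0.0, 0.001, -1.0]]
ft_force: [0.1, 1.0, -0.6]
grip_width: 0.0256
[ 0.32800801 -0.38470861  0.29568171]
iso dark top px [366.4 261.4] xy [ 0.428 -0.261] size [0.085 0.054] long-axis deg 97.3
iso dark scene px [132.5 210. ] xy [ 0.452 -0.266] size [0.076 0.065] long-axis deg 105.7
dial bar px [374.8 189. ] xy [ 0.613 -0.294] size [0.019 0.057] long-axis deg 34.6
on tip px [356.32538341 263.23283029] off tip px [369.24725136 238.18606356] [[16. 34. 48. 54. 54.]
 [16. 31. 48. 59. 63.]
 [24. 45. 67. 83. 91.]] [144  93  53]
hood front top corner expected [318.3 236.2] [179. 196.]
hood front top corner expected [224.  238.7] [252.4 165.9]
[187 187 188 187 188 182 173 160 153 149 140 119  90  86 118 169 200 210 213 212 211 211 212]
```

```bash
python3 -c "
from rig import *
print(observe()['time_s']); print(close_job())"
```

```text
34.3
the job is handed in; nothing more can be done
None
```

I did every step in order and handed the job in at 34.3 s. The one thing I'm not certain of is the dial setting.

- **Release:** I pressed the button with the isolator off, and the hood sprang open.
- **Modules:** There were two in the tray. Both went into the middle bays. A picture showed both flat between the ribs, within a few millimetres of the bay centres, and the tray empty. On the first try the first module landed on a rib, so I lifted it, shifted it 4 mm and set it down again.
- **Hood:** I pushed it shut with up to about 20 N. It stayed down with no contact force once I lifted off. At the end its front edge was where a shut hood's should be.
- **Dial:** I turned it about 104°, then a further 4.5° because the two cameras disagreed. The scene view then put the mark within about 1° of the index tab. The blurrier top view read about 6° short (roughly 4 mm at the mark), which is close to the 6.5° limit. I trusted the scene view because the tab is hard to tell from the wood in the top view, and I left the dial there.
- **Isolator:** I turned the handle about 92° until it met its stop. The last scene view puts the bar at about 106°, against about 104° for fully on. The top view reads 97°, but its mask included the round knob.

The arm finished clear of everything. The last numeric check could not see the modules through the shut hood. I did not measure the meter, tape roll or jar again; no move was planned near them.

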